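# Set up the sample filtration station

### The arm

A 6-joint arm with a two-finger parallel gripper is mounted at the origin on the work surface. World frame = base frame: x ahead of the robot, y to its left, z up, the work surface at z = 0. Lengths are in m, angles in rad, forces in N, time in s.
With the tool pointing down it reaches from about 0.35 to 0.775 m from the base axis. Payload 5.5 kg.
Tool frame: the origin (TCP) lies midway between the tips of the shut fingers; the grasp point (between the pads) lies 19 mm behind it (ctrl.grasp_offset is the distance from the TCP to the grasp point, in m); z points along the fingers, y is the line along which they close (so a half turn about z gives the same grasp; the last joint's range is limited). The gripper opens to 85 mm and grips with 20 to 120 N. Pads are 22 mm wide; open, the fingers measure 114 mm over their backs; the gripper's body (76 mm by 85 mm) begins 54 mm behind the grasp point. The pads swing forward as they close: fully open they stand 13 mm farther back than shut.
Start: joints at [-1.398, 0.313, 0.046, 1.304, 0, 1.431], TCP at [0.177, -0.547, 0.231] pointing down, gripper open.
Joint ranges: [-2.76, 2.76], [-0.86, 1.69], [-1.03, 1.26], [-2.2, 2.34], [-1.47, 1.5], [-3.14, 3.14]. Speed limits (rad/s): [2.57, 2.57, 3.14, 3.14, 3.14, 3.14].

### API

Orientations are given as a rotation vector (axis times angle).
In Python, from cell import ctrl gives the robot as it stands.
- The arm moves only by the shell command python3 -m crank 'ROWS' [FORCE]. ROWS is JSON, a list of rows, each an object of numbers: "jaw": the closure, from -1 (fully open) to 1 (shut), so that 0 is half open; "tx", "ty", "tz": the shift along the tool's x, y, z in mm; "roll": the turn about the tool's z in degrees. In form: [{"jaw": .., "tx": .., "ty": .., "tz": .., "roll": ..}, ...]. A call has 1 to 20 rows; each row is the pose to reach, as a shift and turn from the pose commanded when the call began, along the tool's axes at that moment; what a row does not reach only later rows make up. A row lasts 1/12 s, in which the tool goes at most 41.7 mm and 7.16 degrees, less where a joint would pass 70% of its speed; a pose out of reach is approached as far as the arm can. A call with a gripper value outside its range is refused whole. The fingers move at their own pace and stop on an object; FORCE is the grip in N (left out, the last holds). Time passes only in rows, so rows that repeat a pose let the fingers close. It gives the time, the measured TCP pose, the force, the opening and the grip force at its end, in the units of the state.
- ctrl.observe(): the state, without advancing time (a new reading comes with each control period).
- ctrl.snapshot(name): name is "scene" or "top"; returns the picture (384x512x3 uint8, red, green, blue); there is no depth.
- ctrl.camera_model(name): a dict with "fov_y" (degrees; the focal length in pixels is half the picture's height over the tangent of half this angle, whatever the lens; pixels are square), "cx", "cy" (the principal point, pixels), "R" (3x3) and "t" (3): a world point X has camera coordinates R X + t. Camera axes: x right, y down, z forward; pixel columns grow to the right and rows downward; lengths in m; the calibration is good to about 2 mm. A picture is of the moment at which its call begins. camera_model takes no time and is no camera call.
- ctrl.close_job(): hands the job in; it is judged then, once.
The state is a dict: "clock": time; "qpos": joint angles; "joint_velocities": joint speeds; "joint_torque": joint torques, N m; "tool_pos": TCP position; "tcp_rot": TCP orientation; "ft_force": force on the tool from outside, world axes, zero at the start; "torque": the same for the moment, N m; "width": opening from 0.0 (shut) to 1.0 (fully open); "gripper_force": force on a finger pad.
Only numpy, scipy, OpenCV 4.12 (cv2) and the standard library are available. Lean on these libraries where they do the work, as an engineer would, in place of code of your own. Each camera call takes 0.05 s, during which the arm holds its last target. There are 200 camera calls.

### The job

Get the filtration station ready: set the yellow tube rack fully down into the station's nest, then lay the cover plate flat and level on the rack with its end lips over the rack's ends, and then close the hinged clamp all the way down over it. Also fit every filter cartridge on the bench into any free port of the manifold, before or after: push it fully home with its lugs through the slots, then turn it clockwise (seen from above) to the stop to lock it. Do not knock over anything else.

Things in the scene. Friction and masses are not known exactly. Their poses are not given: they have to be found in the camera images.
- rack: Yellow tube rack, a block 120 mm (x) by 62 mm (y) by 45 mm high, 0.25 kg, full of pale tubes level with its rim; its lowest 8 mm is 2 mm narrower on every side. Lift it by its long sides (62 mm grasp). Half-turn symmetric. Origin: centre of the underside, z up.
- cover: Aluminium cover plate, 133 (x) by 64 mm (y), 0.2 kg; origin at its centre, level with the bottoms of two end lips (4 mm thick, 125 mm apart inside). Plate 6 to 11 mm above the origin; black bar grip on it, 50 mm in x, 16 mm in y, up to 39 mm. Seated, the lips straddle the rack's length and the origin is 39 mm above the rack's origin. Half-turn symmetric. Starts flat on the bench.
- station: Fixed white base on the bench, 190 mm (x, from -83 to +107 mm) by 130 mm (y), 20 mm thick, carrying nest, clamp posts and clamp. Its place and yaw vary. Origin: on the bench under the nest's centre; x points from the clamp's handle side to the hinge side.
- nest (a point): Centre of the nest's floor, 20 mm above the bench, axes as the station's. The nest is 125 mm (x) by 67 mm (y) inside walls 12 mm high and 6 mm thick; the rack's long side goes along x.
- clamp (a joint): Clamp angle in rad: 0 is fully closed (arms level, about 1 mm above the seated cover), grows as it opens upward; about 1.6 to 1.75 at the start, most 1.8. Stiff friction hinge (0.32 N m), stays where it is left.
- clamp_hinge (a point): Middle of the clamp's hinge axis, which runs along the station's y, 95 mm along +x from the station's origin and 78 mm above the bench. Two posts 86 mm apart hold it.
- clamp_bar (a point): Middle of the clamp's black round handle bar (14 mm diameter, 76 mm long, along the station's y). At joint value q it lies at x = -0.200 cos q + 0.028 sin q, z = 0.200 sin q + 0.028 cos q (m) from the hinge, in the station's axes. Two flat clamp arms 52 mm apart join it to the hinge and lie beside the cover's grip when closed.
- manifold: Fixed white block 100 (x) by 320 (y) by 44 mm high; three ports 100 mm apart along y. Each: an 8 mm top plate (36 to 44 mm above the bench) with a 56 mm square hole and lug slots 18 mm wide running out along +x and -x to the block's edges; below it a cavity 11 mm high in which the lugs turn. Place and yaw vary. Origin: centre of underside.
- port_1 (a point): Centre of a bayonet port's cavity floor (at the manifold's +y end), 25 mm above the bench, where the cartridge's underside rests when home; axes as the manifold's. Push in with the lugs along the manifold's x, through the slots; then turn clockwise seen from above: the lugs meet a stop after about 73 degrees, a few more or less with play. Counter-clockwise they jam early.
- port_2 (a point): Centre of a bayonet port's cavity floor (middle), 25 mm above the bench, where the cartridge's underside rests when home; axes as the manifold's. Push in with the lugs along the manifold's x, through the slots; then turn clockwise seen from above: the lugs meet a stop after about 73 degrees, a few more or less with play. Counter-clockwise they jam early.
- port_3 (a point): Centre of a bayonet port's cavity floor (at the manifold's -y end), 25 mm above the bench, where the cartridge's underside rests when home; axes as the manifold's. Push in with the lugs along the manifold's x, through the slots; then turn clockwise seen from above: the lugs meet a stop after about 73 degrees, a few more or less with play. Counter-clockwise they jam early.
- cartridge_a: Filter cartridge, 72 mm tall, 0.35 kg: round steel foot 52 mm across, 22 mm high, two lugs along +x and -x out to 34 mm from the axis (12 mm wide, 2 to 9 mm up); white body 62 mm across, 22 to 44 mm up; grey bar grip, 54 mm in x, 16 mm in y, 44 to 72 mm up. Half-turn symmetric. Starts upright on the bench. Origin: centre of underside. 2 or 3 alike are present; an absent one is None.
- cartridge_b: Filter cartridge, 72 mm tall, 0.35 kg: round steel foot 52 mm across, 22 mm high, two lugs along +x and -x out to 34 mm from the axis (12 mm wide, 2 to 9 mm up); white body 62 mm across, 22 to 44 mm up; grey bar grip, 54 mm in x, 16 mm in y, 44 to 72 mm up. Half-turn symmetric. Starts upright on the bench. Origin: centre of underside. 2 or 3 alike are present; an absent one is None.
- cartridge_c: Filter cartridge, 72 mm tall, 0.35 kg: round steel foot 52 mm across, 22 mm high, two lugs along +x and -x out to 34 mm from the axis (12 mm wide, 2 to 9 mm up); white body 62 mm across, 22 to 44 mm up; grey bar grip, 54 mm in x, 16 mm in y, 44 to 72 mm up. Half-turn symmetric. Starts upright on the bench. Origin: centre of underside. 2 or 3 alike are present; an absent one is None.
- reagent: Bystander: brown bottle, 70 mm diameter, 110 mm tall, origin under its centre.
- beaker: Bystander: glass beaker, 80 mm diameter, 100 mm tall, origin under its centre.
- jar: Bystander: jar, 72 mm diameter, 90 mm tall, origin under its centre.
Mind the look-alikes: they are no part of the job. Leave any green look-alike of the cartridge_a alone. Leave any green look-alike of the cartridge_b alone.

How it is judged:
On the way, in this order (a step that is already met when the one before it is completed fails the run):
1. the rack is fully down in the nest (horizontal distance between rack and nest below 0.005 m and z of rack in the frame of nest below 0.003 m and angle between rack's own z axis and vertical below 0.04 rad and angle between the x axis of rack and the x axis of station, either way round below 0.08 rad), for 0.2 s.
2. the cover lies level on the seated rack (all of step 1 and z of cover in the frame of rack between 0.036 and 0.0415 m and horizontal distance between cover and rack below 0.007 m and angle between cover's own z axis and vertical below 0.04 rad and angle between the x axis of cover and the x axis of rack, either way round below 0.12 rad), for 0.2 s.
3. the clamp is closed over rack and cover (all of step 2 and value of joint clamp below 0.05 rad), for 0.2 s.
At the end, for the whole second after the job is handed in: Rack in the nest (5 mm, 3 mm of floor, level 0.04, square 0.08 rad); cover on it (origin 36-41.5 mm above the rack's, 7 mm, level 0.04, aligned 0.12 rad); clamp below 0.05 rad; each cartridge in a port (5 mm, 4 mm of floor, tilt under 0.08 rad) turned over 0.87 rad; all at rest (all of step 3 and ((horizontal distance between cartridge_a and port_1 below 0.005 m and z of cartridge_a in the frame of port_1 below 0.004 m and angle between cartridge_a's own z axis and vertical below 0.08 rad and angle between the x axis of cartridge_a and the x axis of manifold, either way round above 0.87 rad) or (horizontal distance between cartridge_a and port_2 below 0.005 m and z of cartridge_a in the frame of port_2 below 0.004 m and angle between cartridge_a's own z axis and vertical below 0.08 rad and angle between the x axis of cartridge_a and the x axis of manifold, either way round above 0.87 rad) or (horizontal distance between cartridge_a and port_3 below 0.005 m and z of cartridge_a in the frame of port_3 below 0.004 m and angle between cartridge_a's own z axis and vertical below 0.08 rad and angle between the x axis of cartridge_a and the x axis of manifold, either way round above 0.87 rad)) and ((horizontal distance between cartridge_b and port_1 below 0.005 m and z of cartridge_b in the frame of port_1 below 0.004 m and angle between cartridge_b's own z axis and vertical below 0.08 rad and angle between the x axis of cartridge_b and the x axis of manifold, either way round above 0.87 rad) or (horizontal distance between cartridge_b and port_2 below 0.005 m and z of cartridge_b in the frame of port_2 below 0.004 m and angle between cartridge_b's own z axis and vertical below 0.08 rad and angle between the x axis of cartridge_b and the x axis of manifold, either way round above 0.87 rad) or (horizontal distance between cartridge_b and port_3 below 0.005 m and z of cartridge_b in the frame of port_3 below 0.004 m and angle between cartridge_b's own z axis and vertical below 0.08 rad and angle between the x axis of cartridge_b and the x axis of manifold, either way round above 0.87 rad)) and ((horizontal distance between cartridge_c and port_1 below 0.005 m and z of cartridge_c in the frame of port_1 below 0.004 m and angle between cartridge_c's own z axis and vertical below 0.08 rad and angle between the x axis of cartridge_c and the x axis of manifold, either way round above 0.87 rad) or (horizontal distance between cartridge_c and port_2 below 0.005 m and z of cartridge_c in the frame of port_2 below 0.004 m and angle between cartridge_c's own z axis and vertical below 0.08 rad and angle between the x axis of cartridge_c and the x axis of manifold, either way round above 0.87 rad) or (horizontal distance between cartridge_c and port_3 below 0.005 m and z of cartridge_c in the frame of port_3 below 0.004 m and angle between cartridge_c's own z axis and vertical below 0.08 rad and angle between the x axis of cartridge_c and the x axis of manifold, either way round above 0.87 rad)) and linear speed of each of rack, cover, cartridge_a, cartridge_b, cartridge_c below 0.02 m/s); the robot touches nothing.
It fails at once if something else on the bench is knocked over (angle between any of reagent, beaker, jar's own z axis and vertical above 0.6 rad).
Of cartridge_a, cartridge_b, cartridge_c only 2 to 3 are there at a start; the rules pass over those that are not, and their reading is None.
At some moment in a run one of rack, cover, cartridge_a, cartridge_b, cartridge_c may be knocked a few centimetres aside while the robot is not near it.
Once in a run the grip may slacken for a moment while it holds something.
It also fails if it takes over 210 s, if anything falls off the work surface, if the arm or the gripper's body presses on something with over 40 N, if the wrist force passes 120 N, or if a joint passes its speed limit or range.

## Working session

There is one attempt and no reset: what is moved stays moved. The work goes in short steps, Python scripts to look and compute and a shell command to move; the robot and the scene stay as the last step left them, time stands still between calls to the robot, and variables do not carry over. Pictures are saved under pics/ and viewed, at most 14 in all, crops included, and the job is handed in when it is done.

```bash
ls; mkdir -p pics; python3 - <<'E'
from cell import ctrl
import cv2,json
for n in("scene","top"):
    cv2.imwrite(f"pics/{n}0.png",ctrl.snapshot(n)[:,:,::-1]); c=ctrl.camera_model(n)
    print(n,{k:(v.round(4).tolist() if hasattr(v,'round') and hasattr(v,'tolist') else v) for k,v in c.items()})
print(ctrl.observe(),ctrl.grasp_offset)
E
```

```text
pics
scene {'fov_y': 57.91315743364446, 'cx': 253.84290092003448, 'cy': 185.96765780833005, 'R': [[-0.6586, 0.7523, -0.0174], [0.523, 0.441, -0.7293], [-0.541, -0.4894, -0.6839]], 't': [0.3554, -0.1874, 1.4731]}
top {'fov_y': 57.045109477751396, 'cx': 254.93048233428914, 'cy': 190.25415071966083, 'R': [[0.0068, -0.9998, -0.0183], [-0.9969, -0.0053, -0.0783], [0.0782, 0.0188, -0.9968]], 't': [-0.0152, 0.5242, 0.992]}
{'clock': 0.1, 'qpos': array([-1.39762301e+00,  3.13946425e-01,  4.51131056e-02,  1.30355360e+00,
        2.24408782e-05,  1.43118619e+00]), 'joint_velocities': array([-5.27905856e-05, -1.41182821e-03,  4.55488536e-03, -1.31812981e-03,
       -4.61407349e-04,  2.56014540e-04]), 'joint_torque': array([ 2.48122124e-03, -4.81721878e+01,  2.99246603e+01,  1.26703363e-02,
       -1.89811349e-04,  7.10198066e-06]), 'tool_pos': array([ 0.17685025, -0.54668249,  0.23049438]), 'tcp_rot': array([-3.10168045e+00, -4.89070954e-01,  6.67823114e-06]), 'ft_force': array([-0.93763275, -0.19493124, -0.75906528]), 'torque': array([ 0.01541549, -0.03029787,  0.00230202]), 'gripper_force': 0.0, 'width': 0.9999780156884388} 0.0187
```

View pics/top0.png

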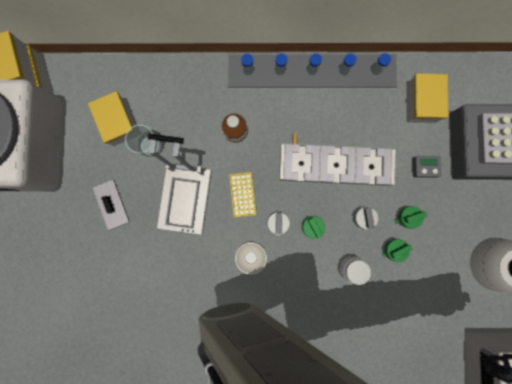

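View pics/scene0.png

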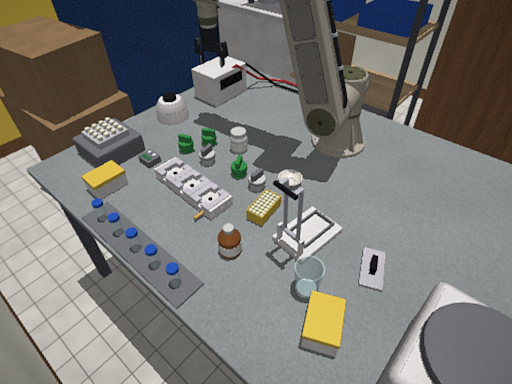

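```bash
cat > h.py <<'E'
import numpy as np,cv2
from cell import ctrl
from scipy.spatial.transform import Rotation as Ro
def cam(n):
    c=ctrl.camera_model(n); f=192/np.tan(np.radians(c["fov_y"]/2)); return f,c["cx"],c["cy"],np.array(c["R"]),np.array(c["t"])
def ray(n,uv,z):
    f,cx,cy,R,t=cam(n); uv=np.atleast_2d(np.asarray(uv,float))
    d=np.c_[(uv[:,0]-cx)/f,(uv[:,1]-cy)/f,np.ones(len(uv))]@R; o=-R.T@t
    return o+d*((z-o[2])/d[:,2])[:,None]
def proj(n,X):
    f,cx,cy,R,t=cam(n); p=np.atleast_2d(X)@R.T+t
    return np.c_[f*p[:,0]/p[:,2]+cx,f*p[:,1]/p[:,2]+cy]
def snap(n,name=None):
    im=np.ascontiguousarray(ctrl.snapshot(n)[:,:,::-1])
    if name: cv2.imwrite(f"pics/{name}.png",im)
    return im
def crop(im,x0,y0,x1,y1,s,name): cv2.imwrite(f"pics/{name}.png",cv2.resize(im[y0:y1,x0:x1],None,fx=s,fy=s,interpolation=cv2.INTER_CUBIC))
def blobs(m,amin=20):
    cs,_=cv2.findContours(m.astype(np.uint8),cv2.RETR_EXTERNAL,cv2.CHAIN_APPROX_NONE)
    return [c[:,0,:] for c in cs if cv2.contourArea(c)>amin]
def st():
    s=ctrl.observe(); M=Ro.from_rotvec(s["tcp_rot"]).as_matrix(); return s,np.array(s["tool_pos"]),M
def go(target,yaw=None):
    """shift (mm, tool axes) and roll (deg) to put TCP at target with tool y line along world yaw (mod pi)"""
    s,p,M=st(); d=M.T@(np.array(target)-p)*1000
    ty=np.arctan2(M[1,1],M[0,1]); r=None
    if yaw is not None:
        w=(yaw-ty+np.pi/2)%np.pi-np.pi/2; r=-np.degrees(w)  # tool z down
    print("t=%.1f"%s["clock"],"d",d.round(1),"roll",r,"q6",s["qpos"][5].round(2),"tilt",np.degrees(np.arccos(-M[2,2])).round(2))
def relp(): s,p,M=st(); print(s["clock"],p.round(4),"yaw y",np.degrees(np.arctan2(M[1,1],M[0,1])).round(2),"w",round(s["width"],3),"gf",round(s["gripper_force"],1),"F",s["ft_force"].round(1))
E
python3 - <<'E'
import cv2
from h import *
im=cv2.imread("pics/top0.png"); crop(im,80,105,420,290,2.35,"topc"); sc=cv2.imread("pics/scene0.png"); crop(sc,130,110,400,310,2.9,"scc")
f,cx,cy,R,t=cam("top");print(-R.T@t)
f,cx,cy,R,t=cam("scene");print(-R.T@t)
E
```

```text
[ 0.44510439 -0.0309945   1.02961708]
[1.1290506  0.53625294 0.87693248]
```

View pics/topc.png

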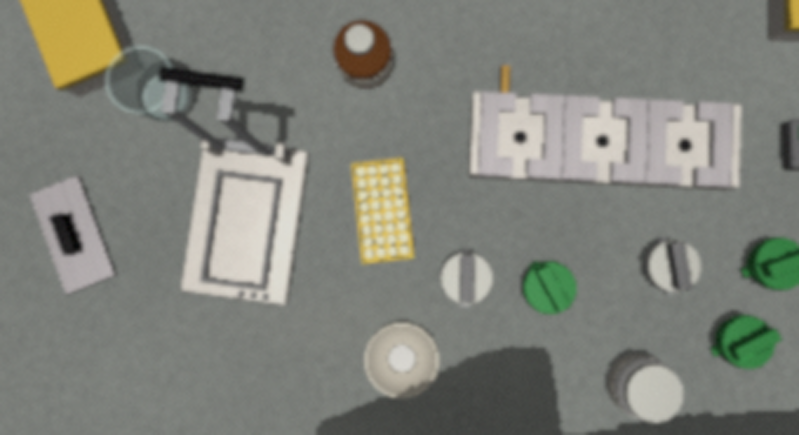

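View pics/scc.png

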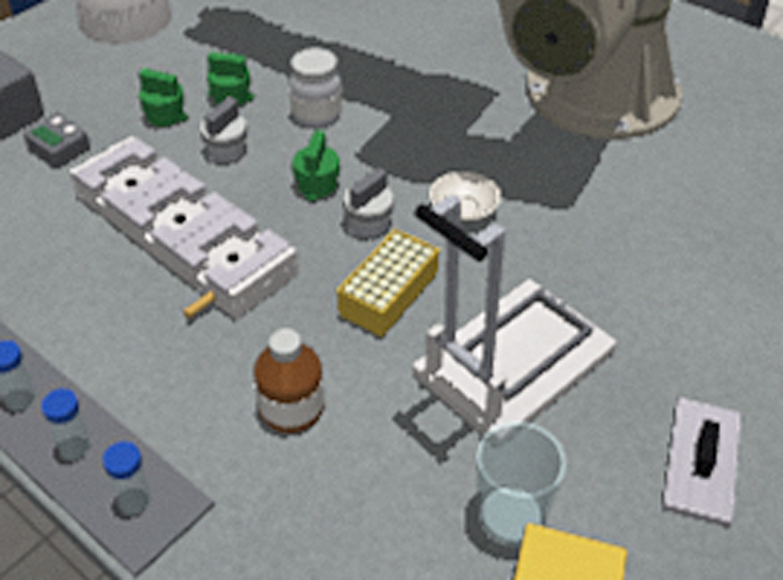

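```bash
cat > meas.py <<'E'
from h import *
def rect(n,c,z):
    P=ray(n,c,z)[:,:2]*1000; (x,y),(w,h),a=cv2.minAreaRect(P.astype(np.float32))
    if w<h: w,h,a=h,w,a+90
    return np.round([x,y,w,h,(a+90)%180-90],1)
def pm(name,c,z,n="top"): print(name,"px",c.mean(0).round(1),"rect",rect(n,c,z))
E
python3 - <<'E'
from meas import *
im=cv2.imread("pics/top0.png"); hsv=cv2.cvtColor(im,cv2.COLOR_BGR2HSV); H,S,V=cv2.split(hsv)
m=((H>15)&(H<35)&(S>60)&(V>90)); m=cv2.morphologyEx(m.astype(np.uint8),cv2.MORPH_CLOSE,np.ones((5,5)))
for c in blobs(m,300): pm("yellow",c,.045)
w=(S<40)&(V>150)
for c in blobs(w,80):
    pm("white",c,.044)
    x,y,ww,hh=cv2.boundingRect(c)
dk=(V<75)
for c in blobs(dk,2):
    x,y=c.mean(0)
    if 80<x<420 and 100<y<290 and len(c)<120: pm("dark",c,.025); 
E
```

```text
yellow px [242.4 194.4] rect [511.3  22.5 123.5  66.3   6.7]
yellow px [109.8 116.6] rect [731.8 403.9 132.5  94.6  23.7]
yellow px [431.5  95.4] rect [ 7.943e+02 -5.106e+02  1.304e+02  9.580e+01 -1.000e-01]
yellow px [ 7.3 56.5] rect [917.1 706.1 149.7  58.8   3.7]
white px [358.5 272.1] rect [ 298.6 -297.2   62.6   62.2   89.2]
white px [506.2 267.8] rect [ 315.3 -694.7   96.6   29.5   -2.8]
white px [250.  257.3] rect [338.9   0.8  87.5  76.2 -66.2]
white px [284.5 223.5] rect [430.4 -97.9  52.5  19.4   0. ]
white px [272.3 223. ] rect [ 4.316e+02 -5.770e+01  5.530e+01  2.220e+01  1.000e-01]
white px [361.  219.1] rect [ 443.9 -303.9   53.8   21.9   10.9]
white px [109.9 204.5] rect [480.3 395.6 127.9  60.7  22.6]
white px [184.2 197.9] rect [499.8 187.9 189.3 128.9  -6.6]
white px [339.9 163.8] rect [ 597.7 -243.1  320.7  102.2   87.4]
white px [232.2 120.8] rect [7.198e+02 5.420e+01 2.900e+01 2.860e+01 1.000e-01]
white px [498.1 137.1] rect [ 675.2 -690.1  135.3   74.9   -2.5]
white px [ 15.6 130.8] rect [688.3 682.  309.5  79.1   3.7]
dark px [397.3 249.2] rect [ 362.4 -412.8  
[... 273 characters left out ...]
.8]
dark px [400.2 215.8] rect [ 453.8 -421.1   50.7   22.4   -1.5]
dark px [107.8 203.6] rect [482.4 409.   50.1  22.2  22.2]
dark px [371.  166.1] rect [ 593.7 -342.6    8.7    5.7   -1.1]
dark px [336.  164.7] rect [ 597.6 -243.2    5.8    5.7   -0.6]
dark px [300.9 162.9] rect [ 6.029e+02 -1.435e+02  5.800e+00  5.700e+00 -2.000e-01]
dark px [414.2 166.7] rect [ 594.1 -464.3   54.7   13.1    2.1]
dark px [164. 160.] rect [610.8 251.   72.3  11.4  54.7]
dark px [189.8 156.4] rect [616.  178.6  69.1  57.   75.9]
dark px [164.8 138.6] rect [666.9 252.1 107.3  39.3  76.7]
dark px [407.6 101.3] rect [ 783.5 -451.6   15.     4.9   12.2]
dark px [128.6 110.9] rect [754.6 358.9  79.5   9.6  22.1]
```

```bash
python3 - <<'E'
from meas import *
def subpix(g,uv,r=4):
    x,y=np.round(uv).astype(int); w=g[y-r:y+r+1,x-r:x+r+1].astype(float); w=np.clip(np.percentile(w,60)-25-w,0,None)
    yy,xx=np.mgrid[y-r:y+r+1,x-r:x+r+1]; return [(w*xx).sum()/w.sum(),(w*yy).sum()/w.sum()]
im=cv2.imread("pics/top0.png"); V=im.max(2); g=cv2.cvtColor(im,cv2.COLOR_BGR2GRAY)
S=cv2.cvtColor(im,cv2.COLOR_BGR2HSV)[:,:,1]
sc=cv2.imread("pics/scene0.png"); gs=cv2.cvtColor(sc,cv2.COLOR_BGR2GRAY)
for uv,us in (((301,163),(211,199)),((336,165),(192,185.5)),((371,166),(175,173))):
    a=ray("top",[subpix(g,uv)],.025)[0];b=ray("scene",[subpix(gs,us,3)],.025)[0]; print("port",a[:2].round(4),b[:2].round(4))
w=(S<40)&(V>150)
for c in blobs(w,80):
    x,y=c.mean(0)
    if abs(x-184)<4 and abs(y-198)<4: pm("base",c,.020)
    if abs(x-110)<4 and abs(y-204)<4: pm("cover",c,.011)
# nest frame: dark outline inside base
m=((V<140)).astype(np.uint8); 
for c in blobs(m[165:240,160:212],50): pm("frame",c+[160,165],.032)
mm=1-m
cs,_=cv2.findContours(mm[165:240,160:212].copy(),cv2.RETR_CCOMP,cv2.CHAIN_APPROX_NONE)
for c in cs:
    if cv2.contourArea(c)>300: pm("inner",c[:,0]+[160,165],.032); pm("inner20",c[:,0]+[160,165],.020)
# clamp bar dark in top
for c in blobs(V[125:150,140:195]<60,20): pm("bar",c+[140,125],.27)
# cartridges: white disc+bar
for x0,y0 in((279,223),(366,217)):
    sub=V[y0-16:y0+17,x0-16:x0+17]; 
    m=(sub>115)|((sub<0)); cs=blobs(m,50)
    P=np.vstack(cs)+[x0-16,y0-16]; (u,v),r=cv2.minEnclosingCircle(P.astype(np.float32)); print("cart",ray("top",[(u,v)],.040)[0].round(4),r)
    s2=cv2.cvtColor(im,cv2.COLOR_BGR2GRAY)[y0-12:y0+13,x0-12:x0+13]
    for c in blobs((s2<125)&(cv2.distanceTransform(np.ones((25,25),np.uint8),cv2.DIST_L2,3)>1),10): pm(" bar",c+[x0-12,y0-12],.072)
E
```

```text
port [ 0.6031 -0.1432] [ 0.601  -0.1484]
port [ 0.5988 -0.243 ] [ 0.5964 -0.2487]
port [ 0.5941 -0.3427] [ 0.5917 -0.3495]
cover px [109.9 204.5] rect [481.5 409.9 132.1  62.7  22.6]
base px [184.2 197.9] rect [501.2 193.2 193.9 132.   -6.6]
frame px [182.4 202.5] rect [488.1 193.1 133.6  78.8  -7.2]
frame px [196.8 204.5] rect [489.8 183.3 210.  144.5   0.5]
frame px [161.2 181.8] rect [543.1 251.5 103.2  14.4   1.6]
inner px [184.6 197.1] rect [500.1 190.4 192.3 130.8  -6.6]
inner20 px [184.6 197.1] rect [500.8 193.1 194.6 132.4  -6.6]
inner px [182.6 202.3] rect [488.1 193.1 139.2  84.4  -7.2]
inner20 px [182.6 202.3] rect [488.7 195.8 140.9  85.4  -7.2]
bar px [165.2 138. ] rect [617.9 181.5  77.4  15.8  79.3]
cart [ 0.4316 -0.0801  0.04  ] 22.62751579284668
 bar px [279.3 215.5] rect [444.2 -78.5  64.9  40.4 -89.6]
cart [ 0.4499 -0.3214  0.04  ] 22.62751579284668
 bar px [365.  216.5] rect [ 449.8 -312.1   65.7   64.3   -0.9]
```

```bash
python3 - <<'E'
from meas import *
im=cv2.imread("pics/top0.png"); sc=cv2.imread("pics/scene0.png"); crop(sc,340,230,400,310,6,"a"); 
def dark(img,n,box,th,z):
    x0,y0,x1,y1=box; V=img.max(2)[y0:y1,x0:x1]
    for c in blobs(V<th,15): pm(n+" dark",c+[x0,y0],z,n)
dark(sc,"scene",(360,240,390,285),70,.039); dark(im,"top",(98,190,120,220),70,.039)
# predicted scene pixels of features from top estimates
def corners(x,y,w,h,a,z):
    a=np.radians(a);R=np.array([[np.cos(a),-np.sin(a)],[np.sin(a),np.cos(a)]])
    return np.c_[np.array([[w,h],[w,-h],[-w,-h],[-w,h]])/2@R.T+[x,y],[z]*4]
big=cv2.resize(sc[110:310,130:400],None,fx=2.9,fy=2.9,interpolation=cv2.INTER_CUBIC)
for C in (corners(.4815,.4099,.133,.064,22.6,.011),corners(.5115,.0232,.120,.062,6.7,.045),corners(.5012,.1932,.19,.13,-6.9,.020),corners(.5988,-.243,.1,.32,-2.6,.044)):
    p=((proj("scene",C)-[130,110])*2.9).astype(np.int32); cv2.polylines(big,[p],True,(0,0,255),1)
cv2.imwrite("pics/chk.png",big)
E
```

```text
scene dark px [373.2 264.5] rect [492.3 407.8  66.5  17.9  21.2]
top dark px [108.  204.1] rect [481.5 402.6  48.5  20.9  24. ]
```

View pics/chk.png

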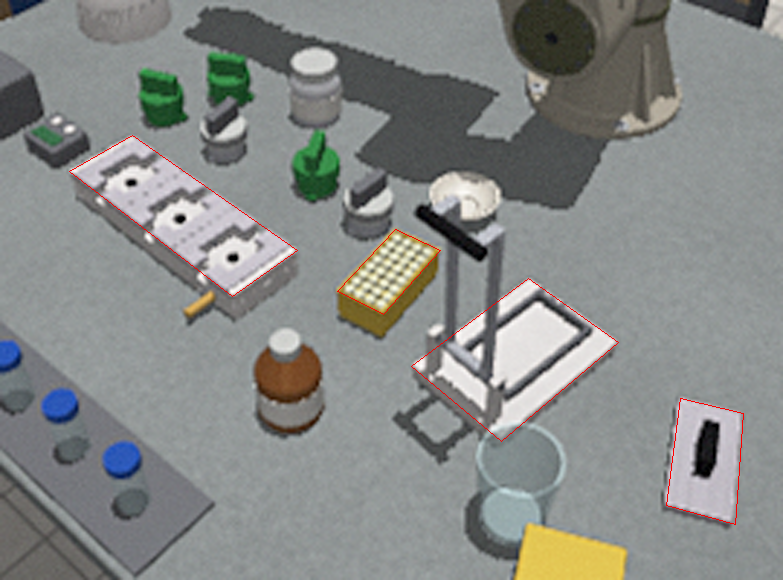

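```bash
python3 - <<'E'
from h import *
go((.5115,.0232,.15),np.radians(96.7)); s,p,M=st(); print(M.round(3))
E
```

```text
t=0.1 d [ 493.8 -439.1   81.3] roll 11.221182120303343 q6 1.43 tilt 0.09
[[ 0.951  0.308 -0.   ]
 [ 0.308 -0.951  0.002]
 [ 0.    -0.002 -1.   ]]
```

```bash
python3 -m crank '[{"jaw":-1,"tx":494,"ty":-439,"tz":30,"roll":11.2},{"jaw":-1,"tx":494,"ty":-439,"tz":30,"roll":11.2},{"jaw":-1,"tx":494,"ty":-439,"tz":30,"roll":11.2},{"jaw":-1,"tx":494,"ty":-439,"tz":30,"roll":11.2},{"jaw":-1,"tx":494,"ty":-439,"tz":30,"roll":11.2},{"jaw":-1,"tx":494,"ty":-439,"tz":30,"roll":11.2},{"jaw":-1,"tx":494,"ty":-439,"tz":30,"roll":11.2},{"jaw":-1,"tx":494,"ty":-439,"tz":30,"roll":11.2},{"jaw":-1,"tx":494,"ty":-439,"tz":30,"roll":11.2},{"jaw":-1,"tx":494,"ty":-439,"tz":30,"roll":11.2},{"jaw":-1,"tx":494,"ty":-439,"tz":30,"roll":11.2},{"jaw":-1,"tx":494,"ty":-439,"tz":30,"roll":11.2},{"jaw":-1,"tx":494,"ty":-439,"tz":30,"roll":11.2},{"jaw":-1,"tx":494,"ty":-439,"tz":30,"roll":11.2},{"jaw":-1,"tx":494,"ty":-439,"tz":30,"roll":11.2},{"jaw":-1,"tx":494,"ty":-439,"tz":30,"roll":11.2},{"jaw":-1,"tx":494,"ty":-439,"tz":30,"roll":11.2},{"jaw":-1,"tx":494,"ty":-439,"tz":30,"roll":11.2},{"jaw":-1,"tx":494,"ty":-439,"tz":81,"roll":11.2},{"jaw":-1,"tx":494,"ty":-439,"tz":81,"roll":11.2}]' 40
python3 - <<'E'
from h import *
relp(); go((.5115,.0232,.012),np.radians(96.7))
im=snap("scene","s1"); crop(im,170,110,380,270,3.8,"s1c")
E
```

```text
clock: 1.77
tool_pos: [0.5091, 0.0222, 0.1464]
tcp_rot: [-3.136, -0.183, 0.009]
ft_force: [-1.6, -0.4, -1.0]
width: 0.996
gripper_force: 0.0
1.7667 [0.5091 0.0222 0.1464] yaw y -83.31 w 0.996 gf 0.0 F [-1.6 -0.4 -1. ]
t=1.8 d [  3.2  -0.6 134.4] roll -0.010157757820468445 q6 2.91 tilt 0.32
```

View pics/s1c.png

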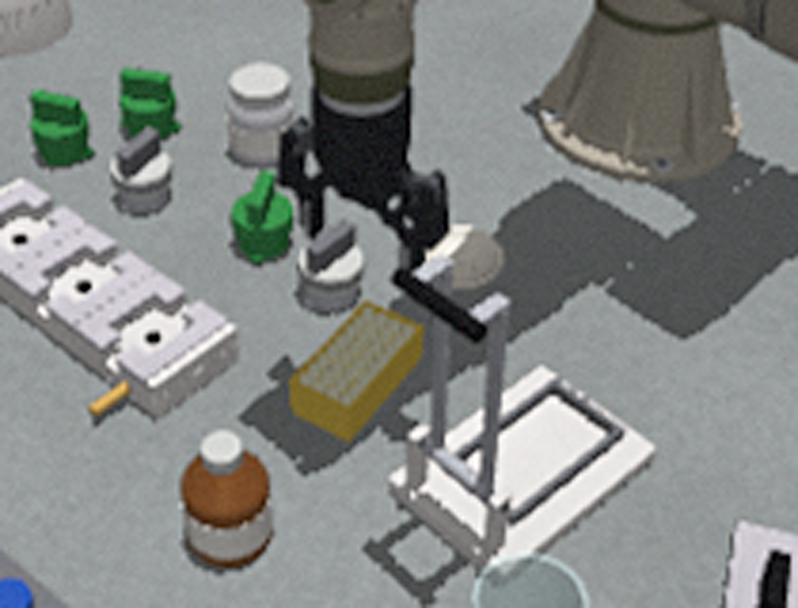

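```bash
python3 -m crank '[{"jaw":-1,"tx":3,"ty":-1,"tz":0,"roll":-70},{"jaw":-1,"tx":3,"ty":-1,"tz":0,"roll":-70},{"jaw":-1,"tx":3,"ty":-1,"tz":0,"roll":-70},{"jaw":-1,"tx":3,"ty":-1,"tz":0,"roll":-70},{"jaw":-1,"tx":3,"ty":-1,"tz":0,"roll":-70},{"jaw":-1,"tx":3,"ty":-1,"tz":0,"roll":-70},{"jaw":-1,"tx":3,"ty":-1,"tz":0,"roll":-70},{"jaw":-1,"tx":3,"ty":-1,"tz":0,"roll":-70},{"jaw":-1,"tx":3,"ty":-1,"tz":0,"roll":-70},{"jaw":-1,"tx":3,"ty":-1,"tz":0,"roll":-140},{"jaw":-1,"tx":3,"ty":-1,"tz":0,"roll":-140},{"jaw":-1,"tx":3,"ty":-1,"tz":0,"roll":-140},{"jaw":-1,"tx":3,"ty":-1,"tz":0,"roll":-140},{"jaw":-1,"tx":3,"ty":-1,"tz":0,"roll":-140},{"jaw":-1,"tx":3,"ty":-1,"tz":0,"roll":-140},{"jaw":-1,"tx":3,"ty":-1,"tz":0,"roll":-140},{"jaw":-1,"tx":3,"ty":-1,"tz":0,"roll":-140},{"jaw":-1,"tx":3,"ty":-1,"tz":0,"roll":-140},{"jaw":-1,"tx":3,"ty":-1,"tz":0,"roll":-140},{"jaw":-1,"tx":3,"ty":-1,"tz":0,"roll":-140}]'
python3 -m crank '[{"jaw":-1,"roll":-40},{"jaw":-1,"roll":-40},{"jaw":-1,"roll":-40},{"jaw":-1,"roll":-40},{"jaw":-1,"roll":-40},{"jaw":-1,"roll":-40},{"jaw":-1,"roll":-40},{"jaw":-1,"roll":-40},{"jaw":-1,"roll":-40}]'
python3 - <<'E'
from h import *
relp(); go((.5115,.0232,.012),np.radians(96.7))
E
```

```text
clock: 3.48
tool_pos: [0.5147, 0.0226, 0.1517]
tcp_rot: [0.894, 3.011, -0.0]
ft_force: [0.1, -0.3, 0.5]
width: 1.001
gripper_force: 0.0
3.4833 [0.5147 0.0226 0.1517] yaw y 56.94 w 1.001 gf 0.0 F [ 0.1 -0.3  0.5]
t=3.5 d [  3.1  -1.3 139.7] roll -39.76432146899277 q6 0.47 tilt 0.04schema error: expected keys jaw, tx, ty, tz, roll
```

```bash
python3 -m crank '[{"jaw":-1,"tx":3,"ty":-1.3,"tz":0,"roll":-39.8},{"jaw":-1,"tx":3,"ty":-1.3,"tz":20,"roll":-39.8},{"jaw":-1,"tx":3,"ty":-1.3,"tz":30,"roll":-39.8},{"jaw":-1,"tx":3,"ty":-1.3,"tz":40,"roll":-39.8},{"jaw":-1,"tx":3,"ty":-1.3,"tz":50,"roll":-39.8},{"jaw":-1,"tx":3,"ty":-1.3,"tz":60,"roll":-39.8},{"jaw":-1,"tx":3,"ty":-1.3,"tz":70,"roll":-39.8},{"jaw":-1,"tx":3,"ty":-1.3,"tz":70,"roll":-39.8},{"jaw":-1,"tx":3,"ty":-1.3,"tz":70,"roll":-39.8}]'
python3 - <<'E'
from h import *
go((.5115,.0232,.012),np.radians(96.7))
E
```

```text
clock: 4.23
tool_pos: [0.5112, 0.0238, 0.0805]
tcp_rot: [0.174, -3.136, 0.0]
ft_force: [0.4, -0.8, -0.5]
width: 1.0
gripper_force: 0.0
t=4.2 d [-0.3 -0.7 68.5] roll -0.34985971080729944 q6 -0.22 tilt 0.05
```

```bash
python3 -m crank '[{"jaw":-1,"tx":0,"ty":-0.5,"tz":30,"roll":0},{"jaw":-1,"tx":0,"ty":-0.5,"tz":50,"roll":0},{"jaw":-1,"tx":0,"ty":-0.5,"tz":68,"roll":0},{"jaw":-1,"tx":0,"ty":-0.5,"tz":68,"roll":0},{"jaw":0.3,"tx":0,"ty":-0.5,"tz":68,"roll":0},{"jaw":0.3,"tx":0,"ty":-0.5,"tz":68,"roll":0},{"jaw":0.3,"tx":0,"ty":-0.5,"tz":68,"roll":0},{"jaw":0.3,"tx":0,"ty":-0.5,"tz":68,"roll":0},{"jaw":0.3,"tx":0,"ty":-0.5,"tz":68,"roll":0},{"jaw":0.3,"tx":0,"ty":-0.5,"tz":68,"roll":0}]' 60
python3 - <<'E'
from h import *
relp()
E
```

```text
clock: 5.07
tool_pos: [0.5132, 0.0236, 0.0142]
tcp_rot: [-0.178, 3.133, -0.002]
ft_force: [-0.8, -0.1, 7.5]
width: 0.713
gripper_force: 67.4
5.0667 [0.5132 0.0236 0.0142] yaw y 96.5 w 0.713 gf 67.4 F [-0.8 -0.1  7.5]
```

```bash
python3 -m crank '[{"jaw":0.3,"tx":0,"ty":0,"tz":-20,"roll":0},{"jaw":0.3,"tx":0,"ty":0,"tz":-50,"roll":0},{"jaw":0.3,"tx":0,"ty":0,"tz":-85,"roll":0},{"jaw":0.3,"tx":0,"ty":0,"tz":-85,"roll":0},{"jaw":0.3,"tx":0,"ty":0,"tz":-85,"roll":0}]'
python3 - <<'E'
from h import *
relp();go((.4886,.194,.10),np.radians(83.1))
E
```

```text
clock: 5.48
tool_pos: [0.5136, 0.0239, 0.0997]
tcp_rot: [-0.178, 3.131, -0.001]
ft_force: [0.4, 0.5, -3.5]
width: 0.712
gripper_force: 67.0
5.4833 [0.5136 0.0239 0.0997] yaw y 96.52 w 0.712 gf 67.0 F [ 0.4  0.5 -3.5]
t=5.5 d [  5.5 171.9  -0.5] roll 13.423752239259407 q6 -0.22 tilt 0.32
```

```bash
python3 -m crank '[{"jaw":0.3,"tx":1,"ty":30,"tz":0,"roll":3},{"jaw":0.3,"tx":2,"ty":60,"tz":0,"roll":6},{"jaw":0.3,"tx":3,"ty":90,"tz":0,"roll":9},{"jaw":0.3,"tx":4,"ty":120,"tz":0,"roll":12},{"jaw":0.3,"tx":5,"ty":150,"tz":0,"roll":13.4},{"jaw":0.3,"tx":5.5,"ty":172,"tz":0,"roll":13.4},{"jaw":0.3,"tx":5.5,"ty":172,"tz":0,"roll":13.4},{"jaw":0.3,"tx":5.5,"ty":172,"tz":0,"roll":13.4},{"jaw":0.3,"tx":5.5,"ty":172,"tz":0,"roll":13.4}]'
python3 - <<'E'
from h import *
relp();go((.4886,.194,.10),np.radians(83.1))
a=snap("scene","s2"); crop(a,250,120,370,220,5,"s2c")
b=snap("top","t2"); crop(b,130,130,250,250,5,"t2c")
big=np.hstack([cv2.imread("pics/s2c.png")[:500,:400],cv2.imread("pics/t2c.png")[100:600,100:500]]); cv2.imwrite("pics/c2.png",big)
E
```

```text
clock: 6.23
tool_pos: [0.4855, 0.1939, 0.096]
tcp_rot: [-0.188, -3.134, 0.002]
ft_force: [0.1, -0.4, -2.1]
width: 0.71
gripper_force: 67.1
6.2333 [0.4855 0.1939 0.096 ] yaw y 83.15 w 0.71 gf 67.1 F [ 0.1 -0.4 -2.1]
t=6.2 d [-3.   0.5 -4. ] roll 0.047238882116438445 q6 0.35 tilt 0.15
```

View pics/c2.png

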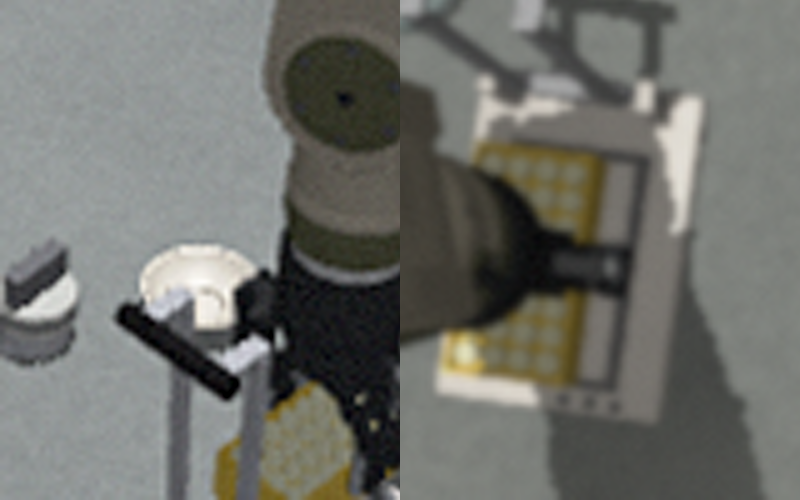

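```bash
python3 - <<'E'
from h import *
b=cv2.imread("pics/t2.png"); hs=cv2.cvtColor(b,cv2.COLOR_BGR2HSV); H,S,V=cv2.split(hs)
m=(H>15)&(H<35)&(S>70); m[:,:143]=0; m[:160]=0; m[240:]=0; m[:,200:]=0
P=np.vstack(blobs(m,10)); X=ray("top",P,.127)[:,:2]; a=np.radians(-6.9); ux=np.array([np.cos(a),np.sin(a)]); uy=np.array([-ux[1],ux[0]])
s=X@ux; v=X@uy
for lo in np.arange(v.min(),v.max(),.006):
    k=(v>=lo)&(v<lo+.006); 
    if k.sum()>1: print(lo.round(3),s[k].min().round(4),s[k].max().round(4),((s[k].min()+s[k].max())/2).round(4))
print("tcp along",st()[1][:2]@ux,st()[1][:2]@uy,"nest",np.array([.4886,.194])@ux,np.array([.4886,.194])@uy)
E
```

```text
0.214 0.4001 0.514 0.4571
0.22 0.3969 0.5182 0.4575
0.226 0.3984 0.5179 0.4582
0.232 0.3981 0.5172 0.4577
0.238 0.3996 0.5166 0.4581
0.244 0.399 0.5185 0.4587
0.25 0.4005 0.5175 0.459
0.256 0.3999 0.5169 0.4584
0.262 0.3992 0.5162 0.4577
0.268 0.3982 0.5175 0.4579
0.274 0.3976 0.5172 0.4574
0.28 0.3973 0.5165 0.4569
tcp along 0.4594384245817534 0.2503255894426587 nest 0.46175469053280555 0.25129378378892103
```

```bash
python3 -m crank '[{"jaw":0.3,"tx":-3.7,"ty":1,"tz":0,"roll":0},{"jaw":0.3,"tx":-3.7,"ty":1,"tz":10,"roll":0},{"jaw":0.3,"tx":-3.7,"ty":1,"tz":25,"roll":0},{"jaw":0.3,"tx":-3.7,"ty":1,"tz":40,"roll":0},{"jaw":0.3,"tx":-3.7,"ty":1,"tz":40,"roll":0},{"jaw":0.3,"tx":-3.7,"ty":1,"tz":40,"roll":0}]'
python3 - <<'E'
from h import *
b=snap("top","t3");relp();go((.4901,.1938,.034),np.radians(83.1))
hs=cv2.cvtColor(b,cv2.COLOR_BGR2HSV); H,S,V=cv2.split(hs)
m=(H>15)&(H<35)&(S>70); m[:,:143]=0; m[:160]=0; m[240:]=0; m[:,200:]=0
z=st()[1][2]-.0142+.045
P=np.vstack(blobs(m,10)); X=ray("top",P,z)[:,:2]; a=np.radians(-6.9); ux=np.array([np.cos(a),np.sin(a)]); uy=np.array([-ux[1],ux[0]])
s=X@ux; v=X@uy
r=[(s[k].min()+s[k].max())/2 for lo in np.arange(.22,.28,.004) for k in [(v>=lo)&(v<lo+.004)] if k.sum()>1]
print("rack",np.median(r),"tcp along",st()[1][:2]@ux,st()[1][:2]@uy)
E
```

```text
clock: 6.83
tool_pos: [0.4894, 0.194, 0.0561]
tcp_rot: [-0.19, -3.133, 0.001]
ft_force: [-0.0, 0.0, -2.7]
width: 0.716
gripper_force: 66.9
6.8833 [0.4903 0.1944 0.057 ] yaw y 83.08 w 0.712 gf 66.9 F [-0.1  0.6 -1.7]
t=6.9 d [ 0.1 -0.6 23. ] roll -0.017428835246833013 q6 0.35 tilt 0.05
rack 0.46070291475929154 tcp along 0.4634151656987395 0.2518708342010057
```

```bash
python3 -m crank '[{"jaw":0.3,"tx":-0.3,"ty":-0.4,"tz":6,"roll":0},{"jaw":0.3,"tx":-0.3,"ty":-0.4,"tz":10,"roll":0},{"jaw":0.3,"tx":-0.3,"ty":-0.4,"tz":14,"roll":0},{"jaw":0.3,"tx":-0.3,"ty":-0.4,"tz":18,"roll":0},{"jaw":0.3,"tx":-0.3,"ty":-0.4,"tz":18,"roll":0}]'
python3 -m crank '[{"jaw":0.3,"tx":0,"ty":0,"tz":2,"roll":0},{"jaw":0.3,"tx":0,"ty":0,"tz":4,"roll":0},{"jaw":0.3,"tx":0,"ty":0,"tz":5,"roll":0},{"jaw":0.3,"tx":0,"ty":0,"tz":5,"roll":0}]'
```

```text
clock: 7.3
tool_pos: [0.4901, 0.1942, 0.0385]
tcp_rot: [-0.188, -3.135, 0.001]
ft_force: [1.4, 0.0, -3.5]
width: 0.718
gripper_force: 67.0
clock: 7.63
tool_pos: [0.4907, 0.1944, 0.0344]
tcp_rot: [0.188, 3.136, -0.0]
ft_force: [-0.5, 0.5, -2.7]
width: 0.716
gripper_force: 67.1
```

```bash
python3 -m crank '[{"jaw":0.3,"tx":0,"ty":0,"tz":2,"roll":0},{"jaw":0.3,"tx":0,"ty":0,"tz":2,"roll":0},{"jaw":0.3,"tx":0,"ty":0,"tz":2,"roll":0}]'
```

```text
clock: 7.88
tool_pos: [0.4908, 0.1944, 0.0342]
tcp_rot: [0.188, 3.135, -0.0]
ft_force: [-5.3, -0.8, 12.2]
width: 0.714
gripper_force: 68.9
```

```bash
python3 -m crank '[{"jaw":-0.7,"tx":0,"ty":0,"tz":-2,"roll":0},{"jaw":-0.8,"tx":0,"ty":0,"tz":-2,"roll":0},{"jaw":-0.9,"tx":0,"ty":0,"tz":-2,"roll":0},{"jaw":-1,"tx":0,"ty":0,"tz":-3,"roll":0},{"jaw":-1,"tx":0,"ty":0,"tz":-30,"roll":0},{"jaw":-1,"tx":0,"ty":0,"tz":-70,"roll":0},{"jaw":-1,"tx":0,"ty":0,"tz":-110,"roll":0},{"jaw":-1,"tx":0,"ty":0,"tz":-110,"roll":0}]'
python3 - <<'E'
from h import *
relp();go((.4815,.407,.14),np.radians(112.6))
E
```

```text
clock: 8.55
tool_pos: [0.4951, 0.1954, 0.1498]
tcp_rot: [0.188, 3.125, 0.005]
ft_force: [1.2, 0.8, 0.3]
width: 0.998
gripper_force: 0.0
8.55 [0.4951 0.1954 0.1498] yaw y 83.13 w 0.998 gf 0.0 F [1.2 0.8 0.3]
t=8.6 d [ 38.9 208.4  10.2] roll -29.47455715981743 q6 0.35 tilt 0.68
```

```bash
python3 -m crank '[{"jaw":-0.3,"tx":39,"ty":208,"tz":10,"roll":-29.5},{"jaw":-0.3,"tx":39,"ty":208,"tz":10,"roll":-29.5},{"jaw":-0.3,"tx":39,"ty":208,"tz":10,"roll":-29.5},{"jaw":-0.3,"tx":39,"ty":208,"tz":10,"roll":-29.5},{"jaw":-0.3,"tx":39,"ty":208,"tz":10,"roll":-29.5},{"jaw":-0.3,"tx":39,"ty":208,"tz":10,"roll":-29.5},{"jaw":-0.3,"tx":39,"ty":208,"tz":10,"roll":-29.5},{"jaw":-0.3,"tx":39,"ty":208,"tz":10,"roll":-29.5},{"jaw":-0.3,"tx":39,"ty":208,"tz":10,"roll":-29.5}]'
python3 - <<'E'
from meas import *
relp();go((.4815,.407,.06),np.radians(112.6))
b=snap("top","t4");a=snap("scene","s4")
hs=cv2.cvtColor(b,cv2.COLOR_BGR2HSV); H,S,V=cv2.split(hs)
m=((H>15)&(H<35)&(S>60)&(V>90)); m=cv2.morphologyEx(m.astype(np.uint8),cv2.MORPH_CLOSE,np.ones((5,5)))
for c in blobs(m,300): pm("yellow",c,.065)
crop(a,270,130,400,280,4,"s4c");crop(b,90,150,220,250,4,"t4c")
x=cv2.imread("pics/s4c.png"); y=cv2.imread("pics/t4c.png"); o=np.zeros((600,800,3),np.uint8); o[:,:400]=x[:,120:520]; o[:400,400:]=y[:,60:460]; cv2.imwrite("pics/c4.png",o)
E
```

```text
clock: 9.3
tool_pos: [0.4768, 0.4043, 0.132]
tcp_rot: [0.614, -3.08, 0.001]
ft_force: [0.6, -0.4, -0.2]
width: 0.647
gripper_force: 0.0
9.3 [0.4768 0.4043 0.132 ] yaw y 112.55 w 0.647 gf 0.0 F [ 0.6 -0.4 -0.2]
t=9.3 d [-5.4  0.8 72. ] roll -0.05244491482087362 q6 0.18 tilt 0.06
yellow px [179.4 201.7] rect [488.5 193.7 123.7  69.3  -6.7]
yellow px [109.8 116.6] rect [726.1 395.4 129.4  93.2  23.6]
yellow px [431.5  95.4] rect [ 7.873e+02 -5.009e+02  1.278e+02  9.380e+01 -1.000e-01]
yellow px [ 7.3 56.5] rect [907.5 691.1 146.7  57.6   3.7]
```

View pics/c4.png

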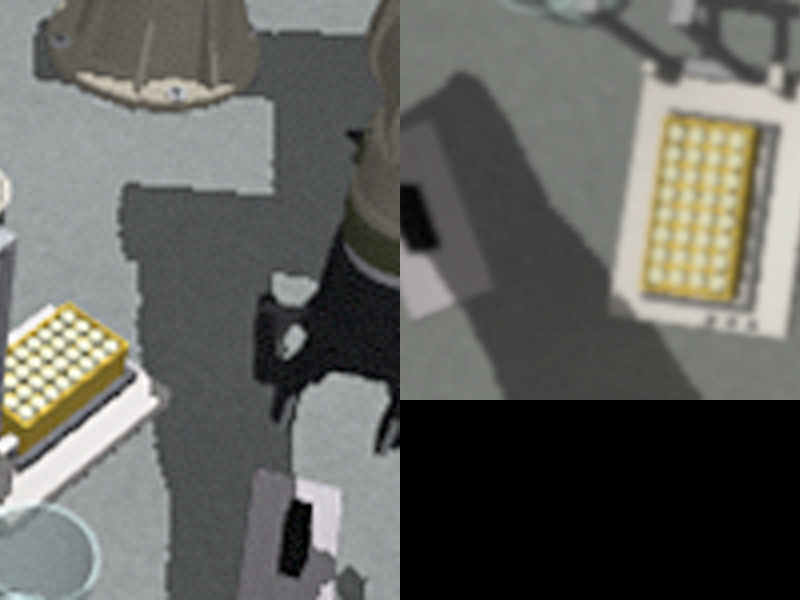

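```bash
python3 -m crank '[{"jaw":-0.3,"tx":-1,"ty":1.5,"tz":0,"roll":0},{"jaw":-0.3,"tx":-1,"ty":1.5,"tz":40,"roll":0},{"jaw":-0.3,"tx":-1,"ty":1.5,"tz":80,"roll":0},{"jaw":-0.3,"tx":-1,"ty":1.5,"tz":80,"roll":0},{"jaw":-0.3,"tx":-1,"ty":1.5,"tz":80,"roll":0}]'
python3 - <<'E'
from h import *
relp();go((.4815,.4075,.016),np.radians(112.6))
E
```

```text
clock: 9.82
tool_pos: [0.4754, 0.4053, 0.0505]
tcp_rot: [0.613, -3.076, 0.004]
ft_force: [0.4, 0.7, 0.2]
width: 0.654
gripper_force: 0.0
9.8167 [0.4754 0.4053 0.0505] yaw y 112.55 w 0.654 gf 0.0 F [0.4 0.7 0.2]
t=9.8 d [-6.7 -0.2 34.5] roll -0.04655231606790306 q6 0.18 tilt 0.34
```

```bash
python3 -m crank '[{"jaw":-0.3,"tx":-4.5,"ty":0.3,"tz":0,"roll":0},{"jaw":-0.3,"tx":-4.5,"ty":0.3,"tz":20,"roll":0},{"jaw":-0.3,"tx":-4.5,"ty":0.3,"tz":33,"roll":0},{"jaw":-0.3,"tx":-4.5,"ty":0.3,"tz":33,"roll":0},{"jaw":-0.3,"tx":-4.5,"ty":0.3,"tz":33,"roll":0},{"jaw":-0.3,"tx":-4.5,"ty":0.3,"tz":33,"roll":0}]'
python3 - <<'E'
from h import *
relp();go((.4815,.4075,.015),np.radians(112.6))
E
```

```text
clock: 10.32
tool_pos: [0.4828, 0.4102, 0.0217]
tcp_rot: [-0.615, 3.077, 0.002]
ft_force: [-0.7, 0.3, 1.2]
width: 0.648
gripper_force: 0.0
10.3167 [0.4828 0.4102 0.0217] yaw y 112.61 w 0.648 gf 0.0 F [-0.7  0.3  1.2]
t=10.3 d [ 2.3 -2.   6.7] roll 0.014965190759327252 q6 0.18 tilt 0.21
```

```bash
python3 -m crank '[{"jaw":-0.3,"tx":1.5,"ty":-1.5,"tz":5,"roll":0},{"jaw":-0.3,"tx":1.5,"ty":-1.5,"tz":5,"roll":0},{"jaw":-0.3,"tx":1.5,"ty":-1.5,"tz":5,"roll":0}]'
python3 -m crank '[{"jaw":1,"tx":0,"ty":0,"tz":0,"roll":0},{"jaw":1,"tx":0,"ty":0,"tz":0,"roll":0},{"jaw":1,"tx":0,"ty":0,"tz":0,"roll":0},{"jaw":1,"tx":0,"ty":0,"tz":0,"roll":0},{"jaw":1,"tx":0,"ty":0,"tz":0,"roll":0},{"jaw":1,"tx":0,"ty":0,"tz":0,"roll":0},{"jaw":1,"tx":0,"ty":0,"tz":0,"roll":0},{"jaw":1,"tx":0,"ty":0,"tz":0,"roll":0}]' 80
```

```text
clock: 10.57
tool_pos: [0.4804, 0.4073, 0.0147]
tcp_rot: [-0.616, 3.08, 0.0]
ft_force: [0.3, 0.2, 0.1]
width: 0.646
gripper_force: 0.0
clock: 11.23
tool_pos: [0.4805, 0.4075, 0.0146]
tcp_rot: [-0.616, 3.08, 0.0]
ft_force: [-0.8, 0.2, 4.5]
width: 0.165
gripper_force: 78.9
```

```bash
python3 -m crank '[{"jaw":1,"tx":0,"ty":0,"tz":-20,"roll":0},{"jaw":1,"tx":0,"ty":0,"tz":-55,"roll":0},{"jaw":1,"tx":0,"ty":0,"tz":-90,"roll":0},{"jaw":1,"tx":0,"ty":0,"tz":-105,"roll":0},{"jaw":1,"tx":0,"ty":0,"tz":-105,"roll":0},{"jaw":1,"tx":0,"ty":0,"tz":-105,"roll":0}]'
python3 - <<'E'
from h import *
relp();go((.4888,.194,.12),np.radians(83.2))
E
```

```text
clock: 11.73
tool_pos: [0.4807, 0.4075, 0.1193]
tcp_rot: [-0.616, 3.08, 0.0]
ft_force: [0.4, 0.0, -2.3]
width: 0.173
gripper_force: 78.1
11.7333 [0.4807 0.4075 0.1193] yaw y 112.62 w 0.173 gf 78.1 F [ 0.4  0.  -2.3]
t=11.7 d [  74.6 -200.2   -0.8] roll 29.424903719172228 q6 0.18 tilt 0.06
```

```bash
python3 -m crank '[{"jaw":1,"tx":13,"ty":-34,"tz":0,"roll":5},{"jaw":1,"tx":26,"ty":-68,"tz":0,"roll":10},{"jaw":1,"tx":38,"ty":-102,"tz":0,"roll":15},{"jaw":1,"tx":50,"ty":-135,"tz":0,"roll":20},{"jaw":1,"tx":62,"ty":-168,"tz":0,"roll":25},{"jaw":1,"tx":74.6,"ty":-200,"tz":0,"roll":29.4},{"jaw":1,"tx":74.6,"ty":-200,"tz":0,"roll":29.4},{"jaw":1,"tx":74.6,"ty":-200,"tz":0,"roll":29.4},{"jaw":1,"tx":74.6,"ty":-200,"tz":0,"roll":29.4},{"jaw":1,"tx":74.6,"ty":-200,"tz":0,"roll":29.4}]'
python3 - <<'E'
from meas import *
b=snap("top","t5");relp();go((.4888,.194,.0736),np.radians(83.2));a=snap("scene","s5")
crop(a,270,140,400,270,4.2,"s5c");crop(b,140,150,230,250,4.2,"t5c")
x=cv2.imread("pics/s5c.png")[:420,:420]; y=cv2.imread("pics/t5c.png")[:420,:378]; cv2.imwrite("pics/c5.png",np.hstack([x,y]))
E
```

```text
clock: 12.57
tool_pos: [0.4877, 0.1947, 0.1181]
tcp_rot: [-0.183, -3.134, 0.0]
ft_force: [0.2, 0.3, -1.7]
width: 0.169
gripper_force: 78.8
12.6167 [0.4879 0.195  0.1184] yaw y 83.33 w 0.167 gf 78.8 F [-0.1 -0.2 -2.1]
t=12.6 d [-1.1 -0.8 44.8] roll 0.13497325912791874 q6 0.34 tilt 0.08
```

View pics/c5.png

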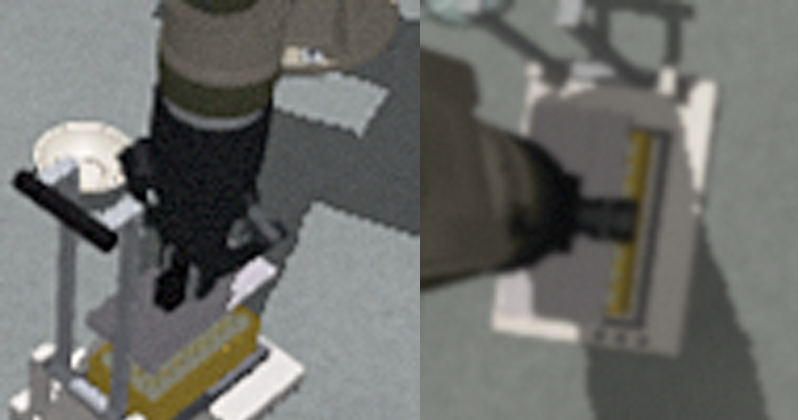

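```bash
python3 - <<'E'
from h import *
print(ray("top",[(190.5,176.2),(184.3,225.7)],.1145))
b=cv2.imread("pics/t5.png"); a=np.radians(-6.8); ux=np.array([np.cos(a),np.sin(a)]); uy=np.array([-ux[1],ux[0]])
c=np.array([.4879,.195])
for off in(-.026,-.022,-.018,.02):
  for sgn in(-1,1):
    s=np.arange(.055,.078,.001)*sgn; X=np.c_[c+s[:,None]*ux+off*uy,np.full(len(s),.1145)]
    p=proj("top",X).astype(np.float32); pr=cv2.remap(b,p[:,0][:,None],p[:,1][:,None],cv2.INTER_LINEAR)[:,0].astype(int)
    print(off,sgn,(pr[:,0]-pr[:,2]).tolist(), pr[:,1].tolist())
E
```

```text
[[0.55288088 0.15502684 0.1145    ]
 [0.4239246  0.16840391 0.1145    ]]
-0.026 -1 [-3, -4, -4, -4, -4, -3, -3, -3, -4, -4, -5, -5, -5, -5, -6, -6, -6, -6, -6, -6, -5, -5, -4] [96, 96, 97, 97, 97, 97, 98, 99, 101, 103, 105, 104, 104, 102, 100, 97, 98, 98, 98, 97, 96, 91, 85]
-0.026 1 [-4, -3, -3, -3, -3, -3, -3, -3, -2, -2, -3, -4, -6, -6, -7, -8, -9, -9, -8, -8, -8, -9, -9] [93, 92, 92, 92, 92, 93, 93, 93, 94, 94, 96, 97, 100, 104, 107, 109, 111, 112, 112, 112, 112, 113, 113]
-0.022 -1 [-2, -2, -3, -3, -3, -4, -3, -4, -3, -5, -5, -6, -6, -7, -8, -7, -7, -7, -7, -7, -7, -5, -5] [98, 98, 97, 97, 98, 98, 99, 100, 101, 103, 105, 107, 109, 111, 111, 112, 112, 111, 111, 108, 105, 102, 99]
-0.022 1 [-3, -3, -2, -2, -2, -3, -4, -3, -3, -3, -3, -4, -5, -6, -7, -7, -7, -8, -10, -10, -10, -9, -9] [95, 95, 94, 94, 94, 93, 93, 94, 94, 95, 96, 98, 101, 104, 107, 109, 111, 112, 113, 113, 113, 112, 112]
-0.018 -1 [-3, -4, -3, -2, -3, -3, -4, -4, -4, -5, -6, -8, -9, -9, -10, -11, -11, -10, -9, -9, -9, -8, -6] [98, 98, 98, 99, 99, 99, 99, 100, 101, 104, 108, 115, 122, 130, 135, 138, 142, 142, 141, 140, 135, 131, 127]
-0.018 1 [-3, -3, -4, -3, -3, -3, -3, -4, -4, -4, -4, -5, -6, -6, -7, -8, -8, -8, -7, -8, -9, -9, -9] [95, 94, 94, 94, 93, 93, 94, 94, 94, 95, 97, 98, 100, 102, 105, 107, 109, 110, 111, 111, 112, 112, 112]
0.02 -1 [-4, -4, -5, -5, -5, -5, -6, -6, -7, -9, -10, -12, -14, -15, -15, -14, -14, -14, -13, -12, -11, -9, -7] [183, 184, 184, 184, 184, 183, 185, 186, 188, 191, 195, 199, 204, 210, 210, 211, 210, 206, 202, 192, 180, 167, 155]
0.02 1 [-3, -3, -3, -4, -3, -2, -2, -3, -2, -4, -4, -4, -5, -6, -7, -7, -7, -8, -8, -9, -9, -10, -10] [94, 94, 94, 94, 93, 93, 93, 94, 94, 95, 97, 98, 101, 104, 106, 108, 109, 111, 115, 118, 120, 122, 120]
```

```bash
python3 -m crank '[{"jaw":1,"tx":0.3,"ty":-0.8,"tz":10,"roll":0},{"jaw":1,"tx":0.3,"ty":-0.8,"tz":20,"roll":0},{"jaw":1,"tx":0.3,"ty":-0.8,"tz":30,"roll":0},{"jaw":1,"tx":0.3,"ty":-0.8,"tz":35,"roll":0},{"jaw":1,"tx":0.3,"ty":-0.8,"tz":35,"roll":0},{"jaw":1,"tx":0.3,"ty":-0.8,"tz":35,"roll":0}]'
python3 - <<'E'
from h import *
relp();go((.4876,.194,.0736),np.radians(83.2))
E
```

```text
clock: 13.17
tool_pos: [0.4875, 0.1932, 0.0835]
tcp_rot: [-0.185, -3.135, 0.001]
ft_force: [-0.6, -1.0, -2.0]
width: 0.171
gripper_force: 78.8
13.1667 [0.4875 0.1932 0.0835] yaw y 83.23 w 0.171 gf 78.8 F [-0.6 -1.  -2. ]
t=13.2 d [-0.   0.8  9.9] roll 0.030065960148952162 q6 0.34 tilt 0.09
```

```bash
python3 -m crank '[{"jaw":1,"tx":0,"ty":0.6,"tz":2,"roll":0},{"jaw":1,"tx":0,"ty":0.6,"tz":4,"roll":0},{"jaw":1,"tx":0,"ty":0.6,"tz":6,"roll":0},{"jaw":1,"tx":0,"ty":0.6,"tz":8,"roll":0},{"jaw":1,"tx":0,"ty":0.6,"tz":10,"roll":0},{"jaw":1,"tx":0,"ty":0.6,"tz":10,"roll":0},{"jaw":1,"tx":0,"ty":0.6,"tz":10,"roll":0}]'
```

```text
clock: 13.75
tool_pos: [0.488, 0.1938, 0.0741]
tcp_rot: [-0.186, -3.136, 0.0]
ft_force: [-0.5, -0.5, -1.0]
width: 0.172
gripper_force: 78.8
```

```bash
python3 -m crank '[{"jaw":1,"tx":0,"ty":0,"tz":1,"roll":0},{"jaw":1,"tx":0,"ty":0,"tz":1.5,"roll":0},{"jaw":1,"tx":0,"ty":0,"tz":1.5,"roll":0}]'
```

```text
clock: 14.0
tool_pos: [0.4883, 0.1939, 0.0736]
tcp_rot: [0.186, 3.135, 0.0]
ft_force: [-1.8, -0.6, 5.0]
width: 0.171
gripper_force: 79.8
```

```bash
python3 -m crank '[{"jaw":0,"tx":0,"ty":0,"tz":-1,"roll":0},{"jaw":-0.2,"tx":0,"ty":0,"tz":-1,"roll":0},{"jaw":-0.3,"tx":0,"ty":0,"tz":-1,"roll":0},{"jaw":-0.3,"tx":0,"ty":0,"tz":-10,"roll":0},{"jaw":-0.3,"tx":0,"ty":0,"tz":-40,"roll":0},{"jaw":-0.3,"tx":0,"ty":0,"tz":-80,"roll":0},{"jaw":-0.3,"tx":0,"ty":0,"tz":-120,"roll":0},{"jaw":-0.3,"tx":0,"ty":0,"tz":-160,"roll":0},{"jaw":-0.3,"tx":0,"ty":0,"tz":-200,"roll":0},{"jaw":-0.3,"tx":0,"ty":0,"tz":-240,"roll":0},{"jaw":-0.3,"tx":0,"ty":0,"tz":-240,"roll":0},{"jaw":-0.3,"tx":0,"ty":0,"tz":-240,"roll":0}]'
python3 - <<'E'
from meas import *
b=snap("top","t6");relp();go((.618,.180,.31),np.radians(-6.9));a=snap("scene","s6")
crop(a,270,140,400,270,4.2,"s6c");crop(b,140,120,230,250,4.2,"t6c")
x=cv2.imread("pics/s6c.png")[:540,:420]; y=cv2.imread("pics/t6c.png")[:540,:378]; cv2.imwrite("pics/c6.png",np.hstack([x,y]))
# bar ends two-view
for nm,im,n,box in(("t6",b,"top",(140,125,195,150)),("s6",a,"scene",(265,170,310,205))):
    x0,y0,x1,y1=box
    for c in blobs(im.max(2)[y0:y1,x0:x1]<60,25):
        c=c+[x0,y0]; r=cv2.minAreaRect(c.astype(np.float32)); print(n,np.round(r[0],1),np.round(r[1],1),r[2], ray(n,[r[0]],.277).round(4))
E
```

```text
clock: 15.0
tool_pos: [0.4896, 0.1942, 0.3165]
tcp_rot: [0.185, 3.13, 0.003]
ft_force: [0.3, -0.3, -0.0]
width: 0.648
gripper_force: 0.0
15.05 [0.4886 0.194  0.3142] yaw y 83.22 w 0.649 gf 0.0 F [ 0.7  0.7 -0.6]
t=15.1 d [-130.1    1.4    4.6] roll -89.87927677351979 q6 0.34 tilt 0.16
top [164.9 138.3] [34.9  6.8] 10.491477966308594 [[0.6164 0.1795 0.277 ]]
scene [285.  189.7] [28.   5.3] 35.53767776489258 [[0.6146 0.1753 0.277 ]]
```

View pics/c6.png

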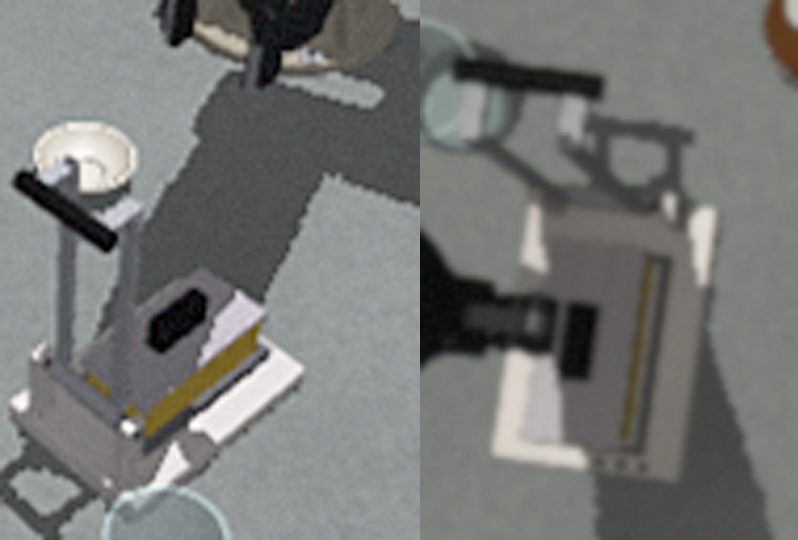

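```bash
python3 -m crank '[{"jaw":-0.3,"tx":0,"ty":0,"tz":-15,"roll":-50},{"jaw":-0.3,"tx":0,"ty":0,"tz":-15,"roll":-50},{"jaw":-0.3,"tx":0,"ty":0,"tz":-15,"roll":-50},{"jaw":-0.3,"tx":0,"ty":0,"tz":-15,"roll":-50},{"jaw":-0.3,"tx":0,"ty":0,"tz":-15,"roll":-50},{"jaw":-0.3,"tx":-30,"ty":1,"tz":-15,"roll":-90},{"jaw":-0.3,"tx":-60,"ty":1,"tz":-15,"roll":-90},{"jaw":-0.3,"tx":-90,"ty":1,"tz":-15,"roll":-90},{"jaw":-0.3,"tx":-110,"ty":1,"tz":-15,"roll":-90},{"jaw":-0.3,"tx":-128,"ty":1,"tz":-15,"roll":-90},{"jaw":-0.3,"tx":-128,"ty":1,"tz":-15,"roll":-90},{"jaw":-0.3,"tx":-128,"ty":1,"tz":-15,"roll":-90},{"jaw":-0.3,"tx":-128,"ty":1,"tz":-15,"roll":-90},{"jaw":-0.3,"tx":-128,"ty":1,"tz":-15,"roll":-90},{"jaw":-0.3,"tx":-128,"ty":1,"tz":-15,"roll":-90}]'
python3 - <<'E'
from h import *
relp();go((.616,.179,.258),np.radians(-6.9)); print(st()[0]["qpos"].round(2))
E
```

```text
clock: 16.35
tool_pos: [0.6148, 0.1797, 0.326]
tcp_rot: [2.082, -2.349, -0.003]
ft_force: [-0.1, -0.3, -0.2]
width: 0.657
gripper_force: 0.0
16.35 [0.6148 0.1797 0.326 ] yaw y 173.1 w 0.657 gf 0.0 F [-0.1 -0.3 -0.2]
t=16.4 d [ 0.5 -1.5 68. ] roll -0.0038337781115489666 q6 -1.29 tilt 0.19
[ 0.16  0.46  0.49  1.61 -0.   -1.29]
```

```bash
python3 -m crank '[{"jaw":-0.3,"tx":0,"ty":-1,"tz":20,"roll":0},{"jaw":-0.3,"tx":0,"ty":-1,"tz":45,"roll":0},{"jaw":-0.3,"tx":0,"ty":-1,"tz":67,"roll":0},{"jaw":-0.3,"tx":0,"ty":-1,"tz":67,"roll":0},{"jaw":-0.3,"tx":0,"ty":-1,"tz":67,"roll":0},{"jaw":1,"tx":0,"ty":-1,"tz":67,"roll":0},{"jaw":1,"tx":0,"ty":-1,"tz":67,"roll":0},{"jaw":1,"tx":0,"ty":-1,"tz":67,"roll":0},{"jaw":1,"tx":0,"ty":-1,"tz":67,"roll":0},{"jaw":1,"tx":0,"ty":-1,"tz":67,"roll":0},{"jaw":1,"tx":0,"ty":-1,"tz":67,"roll":0},{"jaw":1,"tx":0,"ty":-1,"tz":67,"roll":0}]' 25
python3 - <<'E'
from h import *
s,p,M=st(); relp(); a=np.radians(-6.9); ux=np.array([np.cos(a),np.sin(a),0]); uy=np.array([-ux[1],ux[0],0])
O=np.array([.489,.194,0]); r=p-O; print("along",r@ux,"across",r@uy)
b=lambda q: O+ux*(.095-.2*np.cos(q)+.028*np.sin(q))+np.array([0,0,.078+.2*np.sin(q)+.028*np.cos(q)])
from scipy.optimize import brentq
q0=brentq(lambda q:(b(q)-O)@ux-r@ux,1.2,1.8); print("q0",q0, "bar z",b(q0)[2], "tcp below", b(q0)[2]-p[2])
for q in np.arange(q0,-.07,-q0/20): print(round(q,3),(M.T@(b(q)-b(q0))*1000).round(1))
E
```

```text
clock: 17.35
tool_pos: [0.6172, 0.1798, 0.2625]
tcp_rot: [-2.084, 2.347, -0.003]
ft_force: [1.4, 0.4, 5.5]
width: 0.15
gripper_force: 24.9
17.35 [0.6172 0.1798 0.2625] yaw y 173.21 w 0.15 gf 24.9 F [1.4 0.4 5.5]
along 0.12894669964549182 across 0.0012914352627243055
q0 1.600596393935044 bar z 0.2770769237836908 tcp below 0.014601492336824895
1.601 [0. 0. 0.]
1.521 [-0.  16.  -2.1]
1.441 [-0.1 32.2 -3. ]
1.361 [-0.1 48.3 -2.5]
1.28 [-0.1 64.4 -0.8]
1.2 [-0.2 80.2  2.2]
1.12 [-0.2 95.8  6.5]
1.04 [ -0.2 111.   12. ]
0.96 [ -0.2 125.7  18.7]
0.88 [ -0.2 139.8  26.6]
0.8 [ -0.3 153.3  35.6]
0.72 [ -0.3 166.   45.6]
0.64 [ -0.3 177.8  56.6]
0.56 [ -0.3 188.7  68.5]
0.48 [ -0.3 198.7  81.2]
0.4 [ -0.3 207.5  94.7]
0.32 [ -0.3 215.3 108.9]
0.24 [ -0.3 221.9 123.6]
0.16 [ -0.3 227.4 138.8]
0.08 [ -0.3 231.6 154.4]
0.0 [ -0.3 234.5 170.3]
```

```bash
python3 -m crank '[{"jaw":1,"tx":0,"ty":8,"tz":-1.2,"roll":0},{"jaw":1,"tx":0,"ty":20,"tz":-2.4,"roll":0},{"jaw":1,"tx":0,"ty":32,"tz":-3,"roll":0},{"jaw":1,"tx":0,"ty":48,"tz":-2.5,"roll":0},{"jaw":1,"tx":0,"ty":64,"tz":-0.8,"roll":0},{"jaw":1,"tx":0,"ty":80,"tz":2,"roll":0},{"jaw":1,"tx":0,"ty":96,"tz":6.5,"roll":0},{"jaw":1,"tx":0,"ty":111,"tz":12,"roll":0},{"jaw":1,"tx":0,"ty":125.7,"tz":18.7,"roll":0},{"jaw":1,"tx":0,"ty":139.8,"tz":26.6,"roll":0},{"jaw":1,"tx":0,"ty":153.3,"tz":35.6,"roll":0},{"jaw":1,"tx":0,"ty":153.3,"tz":35.6,"roll":0},{"jaw":1,"tx":0,"ty":153.3,"tz":35.6,"roll":0}]'
python3 - <<'E'
from h import *
relp(); go((.4645,.198,.227),np.radians(-6.9))
E
```

```text
clock: 18.43
tool_pos: [0.4624, 0.199, 0.2248]
tcp_rot: [2.088, -2.347, -0.005]
ft_force: [-2.6, 5.1, -0.2]
width: 0.149
gripper_force: 25.9
18.4333 [0.4624 0.199  0.2248] yaw y 173.3 w 0.149 gf 25.9 F [-2.6  5.1 -0.2]
t=18.4 d [ 0.7 -2.1 -2.2] roll 0.2004918644924924 q6 -1.21 tilt 0.18
```

```bash
python3 -m crank '[{"jaw":1,"tx":0,"ty":12.7,"tz":10,"roll":0},{"jaw":1,"tx":0,"ty":24.5,"tz":21,"roll":0},{"jaw":1,"tx":0,"ty":35.4,"tz":32.9,"roll":0},{"jaw":1,"tx":0,"ty":45.4,"tz":45.6,"roll":0},{"jaw":1,"tx":0,"ty":54.2,"tz":59.1,"roll":0},{"jaw":1,"tx":0,"ty":62,"tz":73.3,"roll":0},{"jaw":1,"tx":0,"ty":68.6,"tz":88,"roll":0},{"jaw":1,"tx":0,"ty":74.1,"tz":103.2,"roll":0},{"jaw":1,"tx":0,"ty":78.3,"tz":118.8,"roll":0},{"jaw":1,"tx":0,"ty":81.2,"tz":134.7,"roll":0},{"jaw":1,"tx":0,"ty":81.2,"tz":136,"roll":0},{"jaw":1,"tx":0,"ty":81.2,"tz":136,"roll":0},{"jaw":1,"tx":0,"ty":81.2,"tz":136,"roll":0}]'
python3 - <<'E'
from h import *
relp(); go((.3845,.207,.0915),np.radians(-6.9))
E
```

```text
clock: 19.52
tool_pos: [0.3844, 0.2079, 0.0894]
tcp_rot: [-2.085, 2.347, 0.0]
ft_force: [2.3, 4.0, -3.7]
width: 0.154
gripper_force: 27.0
19.5167 [0.3844 0.2079 0.0894] yaw y 173.22 w 0.154 gf 27.0 F [ 2.3  4.  -3.7]
t=19.5 d [ 0.9 -0.2 -2.1] roll 0.1242611527461349 q6 -1.14 tilt 0.1
```

```bash
python3 -m crank '[{"jaw":1,"tx":0,"ty":0,"tz":2,"roll":0},{"jaw":1,"tx":0,"ty":0,"tz":3,"roll":0},{"jaw":1,"tx":0,"ty":0,"tz":3,"roll":0},{"jaw":1,"tx":0,"ty":0,"tz":3,"roll":0}]'
```

```text
clock: 19.85
tool_pos: [0.3845, 0.208, 0.0887]
tcp_rot: [-2.084, 2.346, -0.001]
ft_force: [-4.6, 1.9, 18.8]
width: 0.151
gripper_force: 29.0
```

```bash
python3 -m crank '[{"jaw":0.2,"tx":0,"ty":0,"tz":-1.5,"roll":0},{"jaw":0.2,"tx":0,"ty":0,"tz":-1.5,"roll":0},{"jaw":0.2,"tx":0,"ty":0,"tz":-1.5,"roll":0},{"jaw":0.2,"tx":0,"ty":0,"tz":-1.5,"roll":0},{"jaw":0.2,"tx":0,"ty":0,"tz":-20,"roll":0},{"jaw":0.2,"tx":0,"ty":0,"tz":-55,"roll":0},{"jaw":0.2,"tx":0,"ty":0,"tz":-90,"roll":0},{"jaw":0.2,"tx":0,"ty":0,"tz":-90,"roll":0}]'
python3 - <<'E'
from meas import *
relp(); go((.4316,-.0785,.17),np.radians(90))
a=snap("scene","s7");b=snap("top","t7"); crop(a,130,120,400,300,2.9,"s7c"); crop(b,150,120,420,290,2.9,"t7c")
E
```

```text
clock: 20.52
tool_pos: [0.3866, 0.2082, 0.1816]
tcp_rot: [-2.081, 2.343, -0.006]
ft_force: [0.8, 0.3, 0.4]
width: 0.401
gripper_force: 0.0
20.5167 [0.3866 0.2082 0.1816] yaw y 173.22 w 0.401 gf 0.0 F [0.8 0.3 0.4]
t=20.5 d [279.4 -78.5  11.4] roll 83.2203118684887 q6 -1.14 tilt 0.47
```

View pics/s7c.png

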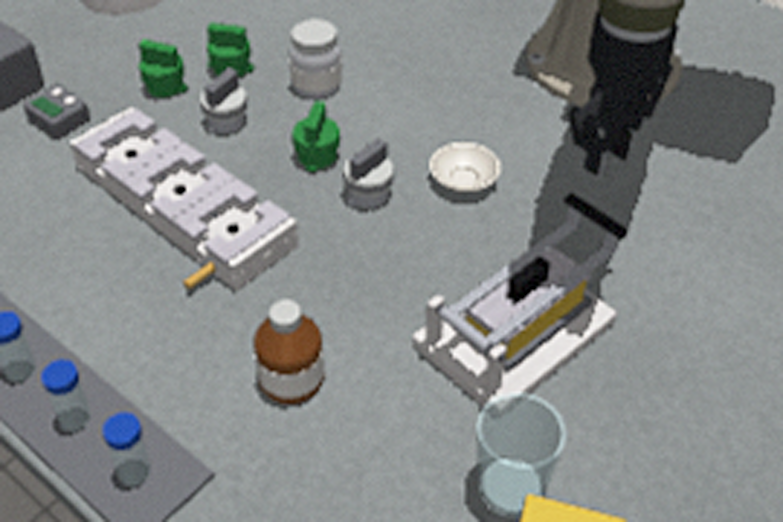

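View pics/t7c.png

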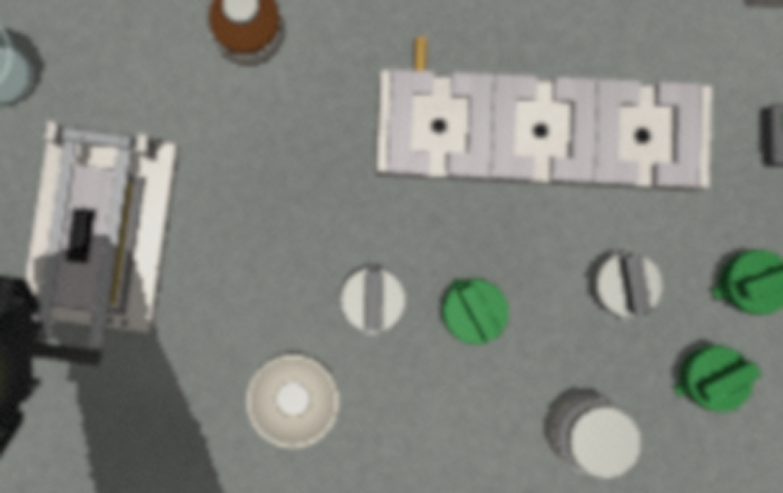

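```bash
cat > cart.py <<'E'
from meas import *
def cart(b,uv):
    x0,y0=np.round(uv).astype(int); g=cv2.cvtColor(cv2.GaussianBlur(b,(3,3),0),cv2.COLOR_BGR2GRAY).astype(int)
    m=np.zeros_like(g,np.uint8); m[y0-14:y0+15,x0-14:x0+15]=1
    w=((g>150)&(m>0)); P=np.vstack(blobs(w,15)); h=cv2.convexHull(P.astype(np.int32))
    (u,v),r=cv2.minEnclosingCircle(h.astype(np.float32)); e=cv2.fitEllipse(np.float32(h[:,0]))
    print("disc",(u,v),r,ray("top",[(u,v),e[0]],.044)[:,:2].round(4).tolist())
    hm=np.zeros_like(m); cv2.fillConvexPoly(hm,h,1); k=(hm>0)&(g<140); k=cv2.erode(hm,np.ones((3,3)))*k
    ys,xs=np.nonzero(k); X=ray("top",np.c_[xs,ys],.072)[:,:2]; wgt=(150-g[ys,xs]).astype(float); c=(X*wgt[:,None]).sum(0)/wgt.sum(); d=X-c
    l,V=np.linalg.eigh((d*wgt[:,None]).T@d); ax=V[:,1]; print("bar",c.round(4),"yaw",(np.degrees(np.arctan2(ax[1],ax[0]))+90)%180-90,len(xs))
E
python3 - <<'E'
from cart import *
b=cv2.imread("pics/t7.png"); cart(b,(278.6,223)); cart(b,(366.5,218))
E
```

```text
disc (278.2727355957031, 223.242431640625) 11.341086387634277 [[0.431, -0.0779], [0.4309, -0.0779]]
bar [ 0.4311 -0.0764] yaw -1.1497515745256806 84
disc (367.03436279296875, 217.74427795410156) 11.037405014038086 [[0.4478, -0.3231], [0.4476, -0.3232]]
bar [ 0.4479 -0.3159] yaw 8.63617549590893 136
```

```bash
python3 -m crank '[{"jaw":0.2,"tx":0,"ty":0,"tz":0,"roll":6},{"jaw":-0.2,"tx":30,"ty":-8,"tz":0,"roll":20},{"jaw":-0.2,"tx":60,"ty":-17,"tz":0,"roll":40},{"jaw":-0.2,"tx":90,"ty":-25,"tz":0,"roll":40},{"jaw":-0.2,"tx":120,"ty":-34,"tz":5,"roll":40},{"jaw":-0.2,"tx":150,"ty":-42,"tz":5,"roll":40},{"jaw":-0.2,"tx":180,"ty":-50,"tz":5,"roll":84},{"jaw":-0.2,"tx":210,"ty":-59,"tz":5,"roll":84},{"jaw":-0.2,"tx":240,"ty":-67,"tz":5,"roll":84},{"jaw":-0.2,"tx":270,"ty":-76,"tz":5,"roll":84},{"jaw":-0.2,"tx":279,"ty":-78,"tz":10,"roll":84},{"jaw":-0.2,"tx":279,"ty":-78,"tz":20,"roll":84},{"jaw":-0.2,"tx":279,"ty":-78,"tz":30,"roll":84},{"jaw":-0.2,"tx":279,"ty":-78,"tz":50,"roll":84},{"jaw":-0.2,"tx":279,"ty":-78,"tz":60,"roll":84},{"jaw":-0.2,"tx":279,"ty":-78,"tz":60,"roll":84},{"jaw":-0.2,"tx":279,"ty":-78,"tz":60,"roll":84}]'
python3 - <<'E'
from cart import *
b=snap("top","t8");cart(b,(278.6,223)); cart(b,(366.5,218))
relp(); go((.431,-.0775,.050),np.radians(88.9))
E
```

```text
clock: 22.03
tool_pos: [0.4264, -0.0784, 0.1146]
tcp_rot: [-0.022, -3.138, -0.002]
ft_force: [-0.1, -0.1, -0.5]
width: 0.601
gripper_force: 0.0
disc (287.5, 230.0) 6.800835609436035 [[0.4125, -0.1034], [0.4138, -0.1039]]
bar [nan nan] yaw -90.0 0
disc (367.0, 217.75) 10.680105209350586 [[0.4478, -0.323], [0.448, -0.3228]]
bar [ 0.4469 -0.3163] yaw 8.72916269169005 131
22.0833 [ 0.4273 -0.0787  0.1156] yaw y 89.22 w 0.597 gf 0.0 F [-0.4  0.6  0.1]
t=22.1 d [-3.8  1.2 65.6] roll 0.31804641458302724 q6 -0.35 tilt 0.12cart.py:9: RuntimeWarning: invalid value encountered in divide
  ys,xs=np.nonzero(k); X=ray("top",np.c_[xs,ys],.072)[:,:2]; wgt=(150-g[ys,xs]).astype(float); c=(X*wgt[:,None]).sum(0)/wgt.sum(); d=X-c
```

```bash
python3 -m crank '[{"jaw":-0.2,"tx":-3,"ty":1,"tz":10,"roll":0.3},{"jaw":-0.2,"tx":-3,"ty":1,"tz":30,"roll":0.3},{"jaw":-0.2,"tx":-3,"ty":1,"tz":50,"roll":0.3},{"jaw":-0.2,"tx":-3,"ty":1,"tz":62,"roll":0.3},{"jaw":-0.2,"tx":-3,"ty":1,"tz":62,"roll":0.3},{"jaw":-0.2,"tx":-3,"ty":1,"tz":62,"roll":0.3}]'
python3 - <<'E'
from h import *
relp(); go((.431,-.0775,.049),np.radians(88.9))
E
```

```text
clock: 22.58
tool_pos: [0.4308, -0.0778, 0.0539]
tcp_rot: [-0.029, -3.141, -0.0]
ft_force: [0.5, -0.8, -0.3]
width: 0.603
gripper_force: 0.0
22.5833 [ 0.4308 -0.0778  0.0539] yaw y 88.93 w 0.603 gf 0.0 F [ 0.5 -0.8 -0.3]
t=22.6 d [-0.2  0.3  4.9] roll 0.026315152615132464 q6 -0.34 tilt 0.06
```

```bash
python3 -m crank '[{"jaw":-0.2,"tx":0,"ty":0,"tz":4,"roll":0},{"jaw":-0.2,"tx":0,"ty":0,"tz":4,"roll":0},{"jaw":1,"tx":0,"ty":0,"tz":4,"roll":0},{"jaw":1,"tx":0,"ty":0,"tz":4,"roll":0},{"jaw":1,"tx":0,"ty":0,"tz":4,"roll":0},{"jaw":1,"tx":0,"ty":0,"tz":4,"roll":0},{"jaw":1,"tx":0,"ty":0,"tz":4,"roll":0},{"jaw":1,"tx":0,"ty":0,"tz":4,"roll":0},{"jaw":1,"tx":0,"ty":0,"tz":4,"roll":0}]' 100
python3 -m crank '[{"jaw":1,"tx":0,"ty":0,"tz":-20,"roll":0},{"jaw":1,"tx":0,"ty":0,"tz":-50,"roll":0},{"jaw":1,"tx":0,"ty":0,"tz":-80,"roll":0},{"jaw":1,"tx":0,"ty":0,"tz":-80,"roll":0},{"jaw":1,"tx":0,"ty":0,"tz":-80,"roll":0}]'
python3 - <<'E'
from h import *
relp(); go((.603,-.1435,.128),np.radians(87.4))
E
```

```text
clock: 23.33
tool_pos: [0.4315, -0.0783, 0.0508]
tcp_rot: [0.03, 3.14, -0.001]
ft_force: [-1.0, -1.0, 5.9]
width: 0.163
gripper_force: 98.0
clock: 23.75
tool_pos: [0.4321, -0.0783, 0.1311]
tcp_rot: [0.029, 3.139, -0.002]
ft_force: [0.9, 1.0, -3.7]
width: 0.165
gripper_force: 98.9
23.75 [ 0.4321 -0.0783  0.1311] yaw y 88.92 w 0.165 gf 98.9 F [ 0.9  1.  -3.7]
t=23.8 d [-172.1  -62.     3.7] roll 1.5236246401028872 q6 -0.34 tilt 0.17
```

```bash
python3 -m crank '[{"jaw":1,"tx":-30,"ty":-11,"tz":0,"roll":1.5},{"jaw":1,"tx":-65,"ty":-24,"tz":0,"roll":1.5},{"jaw":1,"tx":-100,"ty":-36,"tz":0,"roll":1.5},{"jaw":1,"tx":-135,"ty":-49,"tz":0,"roll":1.5},{"jaw":1,"tx":-160,"ty":-58,"tz":0,"roll":1.5},{"jaw":1,"tx":-172,"ty":-62,"tz":0,"roll":1.5},{"jaw":1,"tx":-172,"ty":-62,"tz":0,"roll":1.5},{"jaw":1,"tx":-172,"ty":-62,"tz":0,"roll":1.5},{"jaw":1,"tx":-172,"ty":-62,"tz":0,"roll":1.5}]'
python3 - <<'E'
from meas import *
b=snap("top","t9");a=snap("scene","s9");relp(); go((.603,-.1435,.0758),np.radians(87.4)); s=st()[0];print(s["qpos"].round(2))
crop(b,260,120,360,240,4,"t9c"); crop(a,150,100,290,240,4,"s9c")
x=cv2.imread("pics/t9c.png");y=cv2.imread("pics/s9c.png")[:480,:400]; cv2.imwrite("pics/c9.png",np.hstack([x,y]))
E
```

```text
clock: 24.5
tool_pos: [0.5997, -0.1424, 0.1281]
tcp_rot: [-0.07, -3.136, -0.002]
ft_force: [-0.1, 0.3, -4.1]
width: 0.164
gripper_force: 98.7
24.6 [ 0.6002 -0.1424  0.1293] yaw y 87.43 w 0.16 gf 98.7 F [ 0.   0.6 -3.6]
t=24.6 d [-3.  -1.  53.5] roll 0.03372988293566624 q6 -0.32 tilt 0.14
[-0.36  0.44 -0.02  1.11 -0.   -0.32]
```

View pics/c9.png

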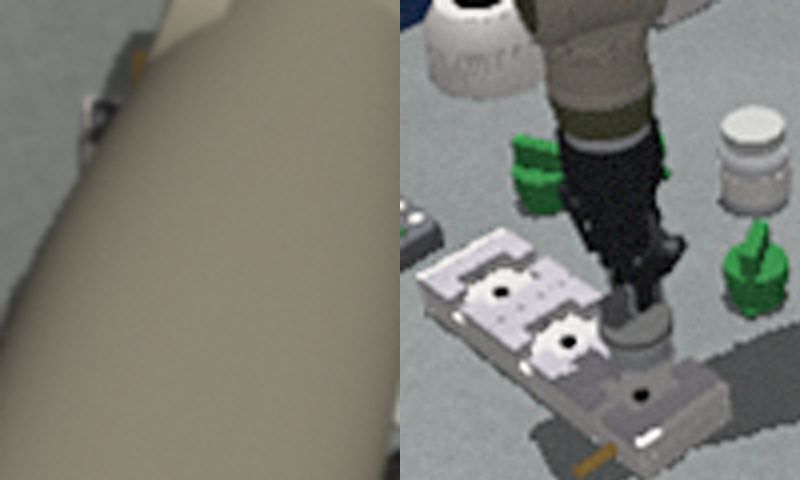

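```bash
python3 -m crank '[{"jaw":1,"tx":-2.8,"ty":-0.6,"tz":5,"roll":0},{"jaw":1,"tx":-2.8,"ty":-0.6,"tz":15,"roll":0},{"jaw":1,"tx":-2.8,"ty":-0.6,"tz":25,"roll":0},{"jaw":1,"tx":-2.8,"ty":-0.6,"tz":30,"roll":0},{"jaw":1,"tx":-2.8,"ty":-0.6,"tz":30,"roll":0},{"jaw":1,"tx":-2.8,"ty":-0.6,"tz":30,"roll":0},{"jaw":1,"tx":-2.8,"ty":-0.6,"tz":30,"roll":0}]'
python3 - <<'E'
from h import *
relp(); go((.603,-.143,.0758),np.radians(87.4))
E
```

```text
clock: 25.18
tool_pos: [0.6047, -0.144, 0.1002]
tcp_rot: [0.071, 3.141, -0.0]
ft_force: [0.6, -0.3, -2.9]
width: 0.164
gripper_force: 98.8
25.1833 [ 0.6047 -0.144   0.1002] yaw y 87.42 w 0.164 gf 98.8 F [ 0.6 -0.3 -2.9]
t=25.2 d [ 1.7  0.9 24.4] roll 0.020351385361602872 q6 -0.32 tilt 0.01
```

```bash
python3 -m crank '[{"jaw":1,"tx":1.5,"ty":0.8,"tz":0,"roll":0},{"jaw":1,"tx":1.5,"ty":0.8,"tz":3,"roll":0},{"jaw":1,"tx":1.5,"ty":0.8,"tz":6,"roll":0},{"jaw":1,"tx":1.5,"ty":0.8,"tz":8,"roll":0},{"jaw":1,"tx":1.5,"ty":0.8,"tz":10,"roll":0},{"jaw":1,"tx":1.5,"ty":0.8,"tz":10,"roll":0}]'
```

```text
clock: 25.68
tool_pos: [0.6028, -0.143, 0.0895]
tcp_rot: [-0.071, -3.14, -0.0]
ft_force: [-0.2, 0.7, -3.4]
width: 0.166
gripper_force: 98.8
```

```bash
python3 -m crank '[{"jaw":1,"tx":0,"ty":0,"tz":3,"roll":0},{"jaw":1,"tx":0,"ty":0,"tz":6,"roll":0},{"jaw":1,"tx":0,"ty":0,"tz":9,"roll":0},{"jaw":1,"tx":0,"ty":0,"tz":12,"roll":0},{"jaw":1,"tx":0,"ty":0,"tz":14,"roll":0},{"jaw":1,"tx":0,"ty":0,"tz":14,"roll":0},{"jaw":1,"tx":0,"ty":0,"tz":15,"roll":0},{"jaw":1,"tx":0,"ty":0,"tz":15,"roll":0}]'
```

```text
clock: 26.35
tool_pos: [0.6032, -0.1432, 0.0759]
tcp_rot: [0.071, 3.14, -0.001]
ft_force: [-1.8, -0.5, 1.6]
width: 0.16
gripper_force: 99.5
```

```bash
python3 -m crank '[{"jaw":1,"tx":0,"ty":0,"tz":0.3,"roll":5},{"jaw":1,"tx":0,"ty":0,"tz":0.3,"roll":10},{"jaw":1,"tx":0,"ty":0,"tz":0.3,"roll":15},{"jaw":1,"tx":0,"ty":0,"tz":0.3,"roll":20},{"jaw":1,"tx":0,"ty":0,"tz":0.3,"roll":25},{"jaw":1,"tx":0,"ty":0,"tz":0.3,"roll":30},{"jaw":1,"tx":0,"ty":0,"tz":0.3,"roll":30}]'
python3 - <<'E'
from h import *
relp(); print(st()[0]["torque"])
E
```

```text
clock: 26.93
tool_pos: [0.6034, -0.1426, 0.0758]
tcp_rot: [0.883, 3.014, 0.001]
ft_force: [-2.2, 2.3, 4.3]
width: 0.164
gripper_force: 99.8
26.9333 [ 0.6034 -0.1426  0.0758] yaw y 57.32 w 0.164 gf 99.8 F [-2.2  2.3  4.3]
[ 0.55143093  0.34846239 -0.03610181]
```

```bash
python3 -m crank '[{"jaw":1,"tx":0,"ty":0,"tz":0,"roll":5},{"jaw":1,"tx":0,"ty":0,"tz":0,"roll":10},{"jaw":1,"tx":0,"ty":0,"tz":0,"roll":15},{"jaw":1,"tx":0,"ty":0,"tz":0,"roll":20},{"jaw":1,"tx":0,"ty":0,"tz":0,"roll":25},{"jaw":1,"tx":0,"ty":0,"tz":0,"roll":30},{"jaw":1,"tx":0,"ty":0,"tz":0,"roll":35},{"jaw":1,"tx":0,"ty":0,"tz":0,"roll":38},{"jaw":1,"tx":0,"ty":0,"tz":0,"roll":41},{"jaw":1,"tx":0,"ty":0,"tz":0,"roll":44},{"jaw":1,"tx":0,"ty":0,"tz":0,"roll":44}]'
python3 - <<'E'
from h import *
relp(); print(st()[0]["torque"])
E
```

```text
clock: 27.85
tool_pos: [0.6031, -0.143, 0.0759]
tcp_rot: [1.944, 2.467, -0.0]
ft_force: [-4.3, 2.4, 5.6]
width: 0.163
gripper_force: 100.1
27.85 [ 0.6031 -0.143   0.0759] yaw y 13.5 w 0.163 gf 100.1 F [-4.3  2.4  5.6]
[0.36382835 0.66732878 0.2591615 ]
```

```bash
python3 -m crank '[{"jaw":-0.2,"tx":0,"ty":0,"tz":-0.5,"roll":0},{"jaw":-0.2,"tx":0,"ty":0,"tz":-0.5,"roll":0},{"jaw":-0.2,"tx":0,"ty":0,"tz":-0.5,"roll":0},{"jaw":-0.2,"tx":0,"ty":0,"tz":-0.5,"roll":0},{"jaw":-0.2,"tx":0,"ty":0,"tz":-20,"roll":0},{"jaw":-0.2,"tx":0,"ty":0,"tz":-50,"roll":0},{"jaw":-0.2,"tx":0,"ty":0,"tz":-70,"roll":0},{"jaw":-0.2,"tx":0,"ty":0,"tz":-70,"roll":0}]'
python3 - <<'E'
from h import *
relp(); go((.4478,-.321,.14),np.radians(98.7))
E
```

```text
clock: 28.52
tool_pos: [0.606, -0.1442, 0.1498]
tcp_rot: [1.941, 2.46, 0.004]
ft_force: [1.1, -0.7, 1.0]
width: 0.603
gripper_force: 0.0
28.5167 [ 0.606  -0.1442  0.1498] yaw y 13.45 w 0.603 gf 0.0 F [ 1.1 -0.7  1. ]
t=28.5 d [-135.1 -195.     9.2] roll -85.25179166006268 q6 0.97 tilt 0.47
```

```bash
python3 -m crank '[{"jaw":-0.2,"tx":0,"ty":0,"tz":0,"roll":-6},{"jaw":-0.2,"tx":-20,"ty":-29,"tz":0,"roll":-40},{"jaw":-0.2,"tx":-40,"ty":-58,"tz":0,"roll":-40},{"jaw":-0.2,"tx":-60,"ty":-87,"tz":0,"roll":-40},{"jaw":-0.2,"tx":-80,"ty":-116,"tz":0,"roll":-40},{"jaw":-0.2,"tx":-100,"ty":-145,"tz":0,"roll":-40},{"jaw":-0.2,"tx":-120,"ty":-174,"tz":0,"roll":-85},{"jaw":-0.2,"tx":-135,"ty":-195,"tz":0,"roll":-85},{"jaw":-0.2,"tx":-135,"ty":-195,"tz":0,"roll":-85},{"jaw":-0.2,"tx":-135,"ty":-195,"tz":0,"roll":-85},{"jaw":-0.2,"tx":-135,"ty":-195,"tz":10,"roll":-85},{"jaw":-0.2,"tx":-135,"ty":-195,"tz":20,"roll":-85},{"jaw":-0.2,"tx":-135,"ty":-195,"tz":30,"roll":-85},{"jaw":-0.2,"tx":-135,"ty":-195,"tz":35,"roll":-85},{"jaw":-0.2,"tx":-135,"ty":-195,"tz":35,"roll":-85}]'
python3 - <<'E'
from meas import *
relp(); go((.4478,-.321,.051),np.radians(98.7)); print(st()[0]["qpos"].round(2))
a=snap("scene","s10"); d=cv2.absdiff(a,cv2.imread("pics/s7.png")).sum(2)
# did cartridge B or cover/rack move? local diffs
for nm,X in(("B",(.448,-.321,.05)),("rack",(.489,.194,.06)),("port1cart",(.603,-.143,.06))):
    u,v=proj("scene",[X])[0]; print(nm,u.round(),v.round(),d[int(v)-12:int(v)+13,int(u)-12:int(u)+13].mean().round(1))
E
```

```text
clock: 29.77
tool_pos: [0.4439, -0.3189, 0.1082]
tcp_rot: [0.228, -3.131, -0.003]
ft_force: [0.2, 0.4, -0.1]
width: 0.601
gripper_force: 0.0
29.7667 [ 0.4439 -0.3189  0.1082] yaw y 98.34 w 0.601 gf 0.0 F [ 0.2  0.4 -0.1]
t=29.8 d [-3.6 -2.8 57.2] roll -0.3562442208963404 q6 -0.92 tilt 0.16
[-0.77  0.33 -0.24  1.   -0.   -0.92]
B 207.0 152.0 68.1
rack 312.0 222.0 48.5
port1cart 209.0 192.0 140.9
```

```bash
python3 - <<'E'
from meas import *
a=cv2.imread("pics/s10.png"); o=cv2.imread("pics/s7.png"); d=cv2.absdiff(a,o).max(2)
u,v=proj("scene",[(.448,-.321,.03)])[0].round().astype(int); print(u,v); print((d[v-16:v+12:2,u-14:u+15:2]>30).astype(int))
t=snap("top","t10"); t7=cv2.imread("pics/t7.png"); 
for X in((.489,.194,.09),(.603,-.1435,.09)):
    u,v=proj("top",[X])[0].round().astype(int); cart(t,(u,v)) if 0 else print(t[v-12:v+13:3,u-12:u+13:3].max(2))
E
```

```text
208 156
[[0 0 0 0 0 0 0 0 1 1 0 0 0 0 0]
 [0 0 0 0 0 0 0 0 0 1 0 0 0 0 0]
 [0 0 0 0 0 0 0 1 1 0 0 0 0 0 0]
 [0 0 0 0 0 0 1 1 0 0 0 0 0 0 0]
 [0 0 0 0 0 1 1 0 0 0 0 0 0 0 0]
 [0 0 0 0 1 1 0 0 0 1 0 0 0 0 0]
 [0 0 0 1 0 0 0 0 1 1 1 0 0 0 0]
 [0 0 0 1 0 0 0 1 1 1 1 0 0 0 0]
 [0 0 0 1 0 1 1 1 1 1 0 0 0 0 0]
 [1 1 1 0 0 0 0 0 0 0 0 0 0 0 1]
 [1 1 1 1 0 0 0 0 0 0 0 1 1 1 1]
 [1 1 1 0 0 0 0 0 0 0 0 1 1 1 1]
 [1 1 1 0 0 0 0 0 0 0 1 1 1 1 1]
 [1 1 1 1 1 0 0 0 1 1 1 1 1 1 1]]
[[219 196 170 164 184 187 186 188 176]
 [219 195 170 145  82  90 156 188 177]
 [220 182 158 125  38  24 153 177 178]
 [219 178 150 101  41  22 179 184 172]
 [218 173 165  77  42  31 182 175 173]
 [217 175 153  62  44  72 190 178 157]
 [206 176 158  47  46  86 192 181 138]
 [200 168 177 134 120 150 191 179 135]
 [181 177 184 193 193 195 186 179  99]]
[[190 193 195 205 198 188 194 186 186]
 [187 191 193 198 193 188 195 188 189]
 [197 195 199 200 198 196 171 180 189]
 [174 198 194 178 145 124 114 155 192]
 [161 131 121 119 119 118 116 132 194]
 [139 119 121 111 104 129 161 185 195]
 [150 140 175 195 202 204 201 190 197]
 [152 187 207 207 206 204 177 191 198]
 [211 144 152 180 180 167 176 192 198]]
```

```bash
python3 -m crank '[{"jaw":-0.2,"tx":-3,"ty":-2.5,"tz":0,"roll":-0.3},{"jaw":-0.2,"tx":-3,"ty":-2.5,"tz":20,"roll":-0.3},{"jaw":-0.2,"tx":-3,"ty":-2.5,"tz":40,"roll":-0.3},{"jaw":-0.2,"tx":-3,"ty":-2.5,"tz":54,"roll":-0.3},{"jaw":-0.2,"tx":-3,"ty":-2.5,"tz":54,"roll":-0.3},{"jaw":-0.2,"tx":-3,"ty":-2.5,"tz":54,"roll":-0.3},{"jaw":-0.2,"tx":-3,"ty":-2.5,"tz":54,"roll":-0.3}]'
python3 - <<'E'
from h import *
relp(); go((.4478,-.321,.051),np.radians(98.7))
E
```

```text
clock: 30.45
tool_pos: [0.4489, -0.3224, 0.057]
tcp_rot: [-0.239, 3.131, -0.002]
ft_force: [-0.9, -0.0, 0.1]
width: 0.598
gripper_force: 0.0
30.45 [ 0.4489 -0.3224  0.057 ] yaw y 98.72 w 0.598 gf 0.0 F [-0.9 -0.   0.1]
t=30.4 d [0.9 1.5 6. ] roll 0.021367795245432163 q6 -0.92 tilt 0.1
```

```bash
python3 -m crank '[{"jaw":-0.2,"tx":1,"ty":1,"tz":6,"roll":0},{"jaw":-0.2,"tx":1,"ty":1,"tz":6,"roll":0},{"jaw":1,"tx":1,"ty":1,"tz":6,"roll":0},{"jaw":1,"tx":1,"ty":1,"tz":6,"roll":0},{"jaw":1,"tx":1,"ty":1,"tz":6,"roll":0},{"jaw":1,"tx":1,"ty":1,"tz":6,"roll":0},{"jaw":1,"tx":1,"ty":1,"tz":6,"roll":0},{"jaw":1,"tx":1,"ty":1,"tz":6,"roll":0},{"jaw":1,"tx":1,"ty":1,"tz":6,"roll":0}]' 100
python3 -m crank '[{"jaw":1,"tx":0,"ty":0,"tz":-20,"roll":0},{"jaw":1,"tx":0,"ty":0,"tz":-50,"roll":0},{"jaw":1,"tx":0,"ty":0,"tz":-80,"roll":0},{"jaw":1,"tx":0,"ty":0,"tz":-80,"roll":0},{"jaw":1,"tx":0,"ty":0,"tz":-80,"roll":0}]'
python3 - <<'E'
from h import *
relp(); go((.594,-.342,.128),np.radians(87.4))
E
```

```text
clock: 31.2
tool_pos: [0.4474, -0.3215, 0.0504]
tcp_rot: [-0.239, 3.132, -0.002]
ft_force: [0.4, -3.0, 1.9]
width: 0.164
gripper_force: 99.0
clock: 31.62
tool_pos: [0.4474, -0.321, 0.1306]
tcp_rot: [-0.239, 3.131, -0.002]
ft_force: [-0.2, 0.4, -6.4]
width: 0.162
gripper_force: 98.7
31.6167 [ 0.4474 -0.321   0.1306] yaw y 98.73 w 0.162 gf 98.7 F [-0.2  0.4 -6.4]
t=31.6 d [-141.7  -43.1    2.9] roll 11.334091399859131 q6 -0.92 tilt 0.09
```

```bash
python3 -m crank '[{"jaw":1,"tx":-30,"ty":-9,"tz":0,"roll":4},{"jaw":1,"tx":-65,"ty":-20,"tz":0,"roll":8},{"jaw":1,"tx":-100,"ty":-31,"tz":0,"roll":11.3},{"jaw":1,"tx":-125,"ty":-38,"tz":0,"roll":11.3},{"jaw":1,"tx":-141.7,"ty":-43,"tz":0,"roll":11.3},{"jaw":1,"tx":-141.7,"ty":-43,"tz":0,"roll":11.3},{"jaw":1,"tx":-141.7,"ty":-43,"tz":0,"roll":11.3},{"jaw":1,"tx":-141.7,"ty":-43,"tz":0,"roll":11.3}]'
python3 -m crank '[{"jaw":1,"tx":0,"ty":0,"tz":5,"roll":0},{"jaw":1,"tx":0,"ty":0,"tz":15,"roll":0},{"jaw":1,"tx":0,"ty":0,"tz":25,"roll":0},{"jaw":1,"tx":0,"ty":0,"tz":28,"roll":0},{"jaw":1,"tx":0,"ty":0,"tz":28,"roll":0},{"jaw":1,"tx":0,"ty":0,"tz":28,"roll":0},{"jaw":1,"tx":0,"ty":0,"tz":28,"roll":0}]'
python3 - <<'E'
from h import *
relp(); go((.594,-.342,.0754),np.radians(87.4))
E
```

```text
clock: 32.28
tool_pos: [0.5918, -0.3406, 0.1271]
tcp_rot: [-0.07, -3.136, -0.005]
ft_force: [-0.4, -0.1, -4.8]
width: 0.163
gripper_force: 98.5
clock: 32.87
tool_pos: [0.5937, -0.342, 0.1023]
tcp_rot: [0.071, 3.14, -0.001]
ft_force: [0.5, -1.0, -4.5]
width: 0.163
gripper_force: 98.3
32.8667 [ 0.5937 -0.342   0.1023] yaw y 87.42 w 0.163 gf 98.3 F [ 0.5 -1.  -4.5]
t=32.9 d [-0.3  0.1 26.9] roll 0.015981266373589573 q6 -0.59 tilt 0.04
```

```bash
python3 -m crank '[{"jaw":1,"tx":0,"ty":0,"tz":4,"roll":0},{"jaw":1,"tx":0,"ty":0,"tz":8,"roll":0},{"jaw":1,"tx":0,"ty":0,"tz":11,"roll":0},{"jaw":1,"tx":0,"ty":0,"tz":13,"roll":0},{"jaw":1,"tx":0,"ty":0,"tz":13,"roll":0}]'
python3 -m crank '[{"jaw":1,"tx":0,"ty":0,"tz":3,"roll":0},{"jaw":1,"tx":0,"ty":0,"tz":6,"roll":0},{"jaw":1,"tx":0,"ty":0,"tz":9,"roll":0},{"jaw":1,"tx":0,"ty":0,"tz":12,"roll":0},{"jaw":1,"tx":0,"ty":0,"tz":14,"roll":0},{"jaw":1,"tx":0,"ty":0,"tz":14.5,"roll":0},{"jaw":1,"tx":0,"ty":0,"tz":14.5,"roll":0}]'
```

```text
clock: 33.28
tool_pos: [0.5932, -0.3415, 0.088]
tcp_rot: [-0.071, -3.14, -0.001]
ft_force: [0.2, -0.3, -4.9]
width: 0.161
gripper_force: 98.4
clock: 33.87
tool_pos: [0.5936, -0.342, 0.0753]
tcp_rot: [0.071, 3.14, -0.001]
ft_force: [-1.9, 1.2, 2.7]
width: 0.168
gripper_force: 99.3
```

Home. Turn clockwise 74°.

```bash
python3 -m crank '[{"jaw":1,"tx":0,"ty":0,"tz":0.3,"roll":5},{"jaw":1,"tx":0,"ty":0,"tz":0.3,"roll":10},{"jaw":1,"tx":0,"ty":0,"tz":0.3,"roll":15},{"jaw":1,"tx":0,"ty":0,"tz":0.3,"roll":20},{"jaw":1,"tx":0,"ty":0,"tz":0.3,"roll":25},{"jaw":1,"tx":0,"ty":0,"tz":0.3,"roll":30},{"jaw":1,"tx":0,"ty":0,"tz":0.3,"roll":35},{"jaw":1,"tx":0,"ty":0,"tz":0.3,"roll":40},{"jaw":1,"tx":0,"ty":0,"tz":0.3,"roll":45},{"jaw":1,"tx":0,"ty":0,"tz":0.3,"roll":50},{"jaw":1,"tx":0,"ty":0,"tz":0.3,"roll":55},{"jaw":1,"tx":0,"ty":0,"tz":0.3,"roll":60},{"jaw":1,"tx":0,"ty":0,"tz":0.3,"roll":65},{"jaw":1,"tx":0,"ty":0,"tz":0.3,"roll":68},{"jaw":1,"tx":0,"ty":0,"tz":0.3,"roll":71},{"jaw":1,"tx":0,"ty":0,"tz":0.3,"roll":74},{"jaw":1,"tx":0,"ty":0,"tz":0.3,"roll":74}]'
python3 - <<'E'
from h import *
relp(); print(st()[0]["torque"])
E
```

```text
clock: 35.28
tool_pos: [0.5943, -0.3421, 0.0753]
tcp_rot: [1.946, 2.464, 0.001]
ft_force: [-0.6, 0.6, 3.6]
width: 0.161
gripper_force: 99.7
35.2833 [ 0.5943 -0.3421  0.0753] yaw y 13.39 w 0.161 gf 99.7 F [-0.6  0.6  3.6]
[0.29718802 0.15639271 0.25511826]
```

Release, rise, retreat and check everything.

```bash
python3 -m crank '[{"jaw":-0.2,"tx":0,"ty":0,"tz":-0.5,"roll":0},{"jaw":-0.2,"tx":0,"ty":0,"tz":-0.5,"roll":0},{"jaw":-0.2,"tx":0,"ty":0,"tz":-0.5,"roll":0},{"jaw":-0.2,"tx":0,"ty":0,"tz":-0.5,"roll":0},{"jaw":-0.2,"tx":0,"ty":0,"tz":-20,"roll":0},{"jaw":-0.2,"tx":0,"ty":0,"tz":-50,"roll":0},{"jaw":-0.2,"tx":0,"ty":0,"tz":-90,"roll":0},{"jaw":-0.2,"tx":0,"ty":0,"tz":-130,"roll":0},{"jaw":-0.2,"tx":0,"ty":0,"tz":-130,"roll":0}]'
python3 - <<'E'
from h import *
relp(); go((.25,-.48,.22),None)
E
```

```text
clock: 36.03
tool_pos: [0.5967, -0.3441, 0.2138]
tcp_rot: [1.937, 2.455, 0.0]
ft_force: [0.2, -0.3, 1.4]
width: 0.602
gripper_force: 0.0
36.0333 [ 0.5967 -0.3441  0.2138] yaw y 13.45 w 0.602 gf 0.0 F [ 0.2 -0.3  1.4]
t=36.0 d [ -51.6 -368.7   -8.9] roll None q6 0.7 tilt 0.81
```

```bash
python3 -m crank '[{"jaw":-0.2,"tx":-5,"ty":-35,"tz":0,"roll":0},{"jaw":-0.2,"tx":-10,"ty":-70,"tz":0,"roll":0},{"jaw":-0.2,"tx":-15,"ty":-105,"tz":0,"roll":0},{"jaw":-0.2,"tx":-20,"ty":-140,"tz":0,"roll":0},{"jaw":-0.2,"tx":-25,"ty":-175,"tz":0,"roll":0},{"jaw":-0.2,"tx":-30,"ty":-210,"tz":0,"roll":0},{"jaw":-0.2,"tx":-35,"ty":-245,"tz":0,"roll":0},{"jaw":-0.2,"tx":-40,"ty":-280,"tz":0,"roll":0},{"jaw":-0.2,"tx":-45,"ty":-315,"tz":0,"roll":0},{"jaw":-0.2,"tx":-50,"ty":-360,"tz":0,"roll":0},{"jaw":-0.2,"tx":-50,"ty":-360,"tz":0,"roll":0},{"jaw":-0.2,"tx":-50,"ty":-360,"tz":0,"roll":0},{"jaw":-0.2,"tx":-50,"ty":-360,"tz":0,"roll":0}]'
python3 - <<'E'
from meas import *
a=snap("scene","s11");b=snap("top","t11"); relp()
crop(a,160,130,340,260,2.6,"s11c"); crop(b,150,120,420,220,2.9,"t11c")
x=cv2.imread("pics/s11c.png");y=cv2.imread("pics/t11c.png"); o=np.zeros((600,800,3),np.uint8); x=x[:310]; o[:x.shape[0],:x.shape[1]]=x; y=y[:290]; o[310:310+y.shape[0],:y.shape[1]]=y
cv2.imwrite("pics/c11.png",o)
E
```

```text
clock: 37.12
tool_pos: [0.2549, -0.4742, 0.2041]
tcp_rot: [1.948, 2.464, 0.0]
ft_force: [0.8, -0.7, 0.5]
width: 0.598
gripper_force: 0.0
37.2167 [ 0.2561 -0.4737  0.2041] yaw y 13.5 w 0.599 gf 0.0 F [ 0.2  0.6 -0. ]
```

View pics/c11.png

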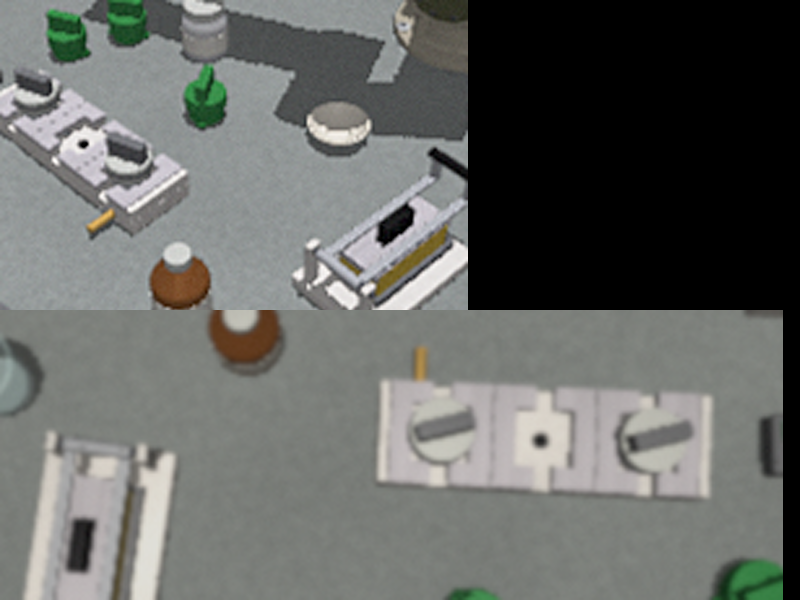

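The final picture shows both cartridges low in ports 1 and 3 (crop pixels 443,430 and 655,438) with their bars turned. The clamp is level over the seated cover, and no white cartridge is left on the bench.

```bash
python3 -c "
from cell import ctrl
print(ctrl.close_job())"
```

```text
the job is handed in; nothing more can be done
None
```

I handed the job in at about 37 s: the rack is seated in the nest, the cover lies flat on it, the clamp is closed, and both cartridges on the bench are locked in ports 1 and 3; the final pictures showed nothing knocked over, but no verdict came back.

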